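# Grease the toothed drives and load the sample cups

## Robot

A 6-joint arm with a two-finger parallel gripper is mounted at the origin on the work surface. World frame = base frame: x ahead of the robot, y to its left, z up, the work surface at z = 0. Lengths are in m, angles in rad, forces in N, time in s.
With the tool pointing down it reaches from about 0.4 to 0.825 m from the base axis. Payload 7 kg.
Tool frame: the origin (TCP) lies midway between the tips of the shut fingers; the grasp point (between the pads) lies 19 mm behind it; z points along the fingers, y is the line along which they close (so a half turn about z gives the same grasp; the last joint's range is limited). The gripper opens to 88 mm and grips with 3 to 60 N. Pads are 19 mm wide; open, the fingers measure 130 mm over their backs; the gripper's body (78 mm by 193 mm) begins 47 mm behind the grasp point.
Start: joints at [1.497, 0.359, 0.012, 0, -1.224, -0.288], TCP at [0.239, 0.631, 0.195] pointing down, gripper open.
Joint ranges: [-3.07, 3.07], [-1.43, 2.12], [-1.02, 1.25], [-3.03, 1.67], [-3.05, -0], [-3.03, 3.03]. Speed limits (rad/s): [2.39, 2.39, 3.01, 3.14, 3.14, 3.14].

## Interface

Orientations are given as [roll, pitch, yaw] about the fixed x, y, z axes, in that order (R = Rz(yaw) Ry(pitch) Rx(roll)).
In Python, from station import arm, grab_frame, camera_params, spot_in gives the robot as it stands.
- The arm moves only by the shell command python3 -m jog 'ROWS' [FORCE]. ROWS is JSON, a list that holds one entry, the list of rows, each a list of 7 numbers: the shift along the tool's x, y, z in mm, then the turn, a rotation vector about the tool's x, y, z in rad, then the finger opening in mm, from 0 to 87.6. In form: [[[x, y, z, wx, wy, wz, fingers], ...]]. A call has 1 to 20 rows; each row is the pose to reach, as a shift and turn from the pose commanded when the call began, along the tool's axes at that moment; what a row does not reach only later rows make up. A row lasts 1/8 s, in which the tool goes at most 62.5 mm and 10.7 degrees, less where a joint would pass 70% of its speed; a pose out of reach is approached as far as the arm can. A call with a gripper value outside its range is refused whole. The fingers move at their own pace and stop on an object; FORCE is the grip in N (left out, the last holds). Time passes only in rows, so rows that repeat a pose let the fingers close. It gives the time, the measured TCP pose, the force, the opening and the grip force at its end, in the units of the state.
- arm.get_state(): the state, without advancing time (a new reading comes with each control period).
- grab_frame(name): name is "scene" or "top" or "wrist"; returns (picture, depth): 480x640x3 uint8, blue, green, red; 480x640 float32, m along the optical axis (not along the pixel's ray), 0 where there is no reading.
- camera_params(name): a dict with "mtx" (3x3 intrinsics, pixels), "k1" (the pictures are not rectified: a ray, as slopes to the right and down, at radius r is drawn at 1 + k1 r^2 times it, then the intrinsics apply), "R" (3x3) and "t" (3): a world point X has camera coordinates R X + t. Camera axes: x right, y down, z forward; pixel columns grow to the right and rows downward; lengths in m; the calibration is good to about 2 mm. A picture is of the moment at which its call begins: read the wrist's pose just before it. camera_params takes no time and is no camera call; for the wrist camera it gives the pose at the moment of the call.
- arm.job_done(): hands the job in; it is judged then, once.
Trained networks look in the newest picture that a camera, given by its name, has taken for a name from the list of things; names that differ only in an ending like _2 or _b are one class to them, and where a whole thing is asked for, a point or a joint stands for the part that bears it (a point fixed in the world has none). Each returns a list of dicts, best first, with "confidence" (0 to 1); they miss things now and then, are a little off and sometimes report something else, mostly with a low value. They report only what shows in the picture. A call takes as long as a camera call. They do not tell look-alikes from the thing itself.
- spot_in(query, camera): "uv" ([column, row] in pixels, amid what is visible of it).
The state is a dict: "t": time; "q": joint angles; "qd": joint speeds; "joint_efforts": joint torques, N m; "eef_pos": TCP position; "ee_rot": TCP orientation; "force": force on the tool from outside, world axes, zero at the start; "moment": the same for the moment, N m; "width": finger opening in m; "gripper_force": force on a finger pad.
Only numpy, scipy, OpenCV 4.12 (cv2) and the standard library are available. Lean on these libraries where they do the work, as an engineer would, in place of code of your own. Each camera call takes 0.05 s, during which the arm holds its last target. There are 200 camera calls.

## Task

Dip the tip of the brush into the open green-glass grease dish, dab the floor of each of the three toothed drives near its centre, going from left to right as the robot sees them, and lay the brush back on its dark rubber mat. Then set every sample cup on a drive of its own (any one), turned so that its teeth mesh between the jaws and pushed fully home, flush on the drive's floor. Last, with all the cups home, throw the unit's lever all the way over, away from the robot, leave everything so and do not knock over the glass beaker or the brown bottle.

Things in the scene. Friction and masses are not known exactly. Their poses are not given: they have to be found in the camera images.
- cup1_mid (a point): white plastic cup, 60 mm tall, upright: round body 44 mm across; the lowest 14 mm are a gear flange, seen from above: 25 mm root radius, six teeth 10 mm wide reaching 36 mm from the axis. 0.15 to 0.3 kg. Point on the axis half-way up (30 mm over the underside); z up the axis; one tooth lies along x, the rest every 60 degrees. One of the three cups may be absent
- cup2_mid (a point): sample cup, just like cup1
- cup3_mid (a point): sample cup, just like cup1
- drive_left_floor (a point): left of three alike drives: aluminium disc on a stiff spindle (0.5 N m to turn), six steel jaws 14 mm high and 14 mm wide, from 27 to 45 mm from the axis; a cup's teeth fit between them with about 2 mm of play. Point: centre of its floor, 48 mm above the bench; z up; a gap lies along x and every 60 degrees. A cup is home with its centre 30 mm above this point; teeth on the jaws: 44 mm
- drive_mid_floor (a point): middle drive, 115 mm to the right of drive_left_floor and just like it
- drive_right_floor (a point): right drive, 115 mm to the right of the middle one and just like it
- unit: drive unit fixed to the bench: grey deck 120 mm deep (x), 425 mm wide (y, from -178 to +248 mm), 40 mm high, carrying the drives at y = +115, 0 and -115 mm and the lever at its left end. Origin on the bench under the middle drive; x points away from the robot (unit turned up to 10 degrees), y left
- lever (a joint): toggle lever at the left end of the unit (y = +213 mm): 0 leaning to the robot, 1.0 rad fully thrown away from it; stays where it is left, takes under 2 N at the tip
- lever_tip (a point): centre of the black ball (26 mm in diameter) at the end of the lever; the pivot lies 62 mm above the bench, the lever is 80 mm long and leans 0.5 rad to the robot at 0, 0.5 rad away at 1.0
- brush_grip (a point): grease brush, 40 g, lying on the mat: square wooden handle 16 x 16 mm, 100 mm long (x from -30 to +70 mm), aluminium ferrule and grey bristles at the other end. Point on the axis at the place to grip, near the centre of mass, 8 mm above the underside; x runs along the brush, from the bristles towards the handle's end
- brush_tip (a point): end of the bristles (11 mm in diameter), on the axis, 85 mm from brush_grip
- dish: small open green-glass grease dish fixed to the bench, rim 72 mm across outside, 30 mm high, wall 4 mm, inner floor 5 mm up and 50 mm across. Origin: centre of its underside
- pad_top (a point): dark rubber mat fixed to the bench, 190 mm (x) by 100 mm (y), 3 mm thick, where the brush lies, bristles towards the robot, and belongs. Point: centre of its top face
- beaker: glass beaker (bystander), 52 mm wide, 55 mm high; origin at its underside; z up
- reagent: brown glass bottle (bystander), 60 mm wide, 120 mm high; origin at its underside; z up
Things that resemble listed ones, but are neither listed nor needed, are in the scene too. There is more than one size of the part that bears brush_grip; the job needs the smaller.

How it is judged:
On the way, in this order (a step that is already met when the one before it is completed fails the run):
1. the brush tip is dipped in the grease dish (horizontal distance between brush_tip and dish below 0.031 m and z of brush_tip in the frame of dish below 0.024 m), for 0.2 s.
2. the brush tip dabs the floor of the left drive (horizontal distance between brush_tip and drive_left_floor below 0.018 m and z of brush_tip in the frame of drive_left_floor below 0.014 m), for 0.1 s.
3. the brush tip dabs the floor of the mid drive (horizontal distance between brush_tip and drive_mid_floor below 0.018 m and z of brush_tip in the frame of drive_mid_floor below 0.014 m), for 0.1 s.
4. the brush tip dabs the floor of the right drive (horizontal distance between brush_tip and drive_right_floor below 0.018 m and z of brush_tip in the frame of drive_right_floor below 0.014 m), for 0.1 s.
5. the brush is back on its mat and let go (x of brush_grip in the frame of pad_top between -0.095 and 0.095 m and y of brush_grip in the frame of pad_top between -0.05 and 0.05 m and z of brush_grip in the frame of pad_top below 0.02 m and contact force between brush and the fingers below 0.1 N), for 0.3 s.
6. every cup is meshed, fully home on a drive and let go (((horizontal distance between cup1_mid and drive_left_floor below 0.006 m and z of cup1_mid in the frame of drive_left_floor below 0.0335 m and angle between cup1_mid's own z axis and vertical below 0.1 rad) or (horizontal distance between cup1_mid and drive_mid_floor below 0.006 m and z of cup1_mid in the frame of drive_mid_floor below 0.0335 m and angle between cup1_mid's own z axis and vertical below 0.1 rad) or (horizontal distance between cup1_mid and drive_right_floor below 0.006 m and z of cup1_mid in the frame of drive_right_floor below 0.0335 m and angle between cup1_mid's own z axis and vertical below 0.1 rad)) and ((horizontal distance between cup2_mid and drive_left_floor below 0.006 m and z of cup2_mid in the frame of drive_left_floor below 0.0335 m and angle between cup2_mid's own z axis and vertical below 0.1 rad) or (horizontal distance between cup2_mid and drive_mid_floor below 0.006 m and z of cup2_mid in the frame of drive_mid_floor below 0.0335 m and angle between cup2_mid's own z axis and vertical below 0.1 rad) or (horizontal distance between cup2_mid and drive_right_floor below 0.006 m and z of cup2_mid in the frame of drive_right_floor below 0.0335 m and angle between cup2_mid's own z axis and vertical below 0.1 rad)) and ((horizontal distance between cup3_mid and drive_left_floor below 0.006 m and z of cup3_mid in the frame of drive_left_floor below 0.0335 m and angle between cup3_mid's own z axis and vertical below 0.1 rad) or (horizontal distance between cup3_mid and drive_mid_floor below 0.006 m and z of cup3_mid in the frame of drive_mid_floor below 0.0335 m and angle between cup3_mid's own z axis and vertical below 0.1 rad) or (horizontal distance between cup3_mid and drive_right_floor below 0.006 m and z of cup3_mid in the frame of drive_right_floor below 0.0335 m and angle between cup3_mid's own z axis and vertical below 0.1 rad)) and contact force between each of cup1, cup2, cup3 and the fingers below 0.1 N), for 0.3 s.
7. the lever is thrown over (value of joint lever above 0.85 rad), for 0.2 s.
At the end, for the whole second after the job is handed in: every cup present stands meshed and fully home on a drive of its own (within 6 mm of the axis, not more than 3.5 mm off its floor, upright within 0.1 rad), the brush lies on its mat (its grip point above the mat, under 20 mm high), the lever is thrown over (above 0.85 rad), all is at rest and let go (all of step 5 and ((horizontal distance between cup1_mid and drive_left_floor below 0.006 m and z of cup1_mid in the frame of drive_left_floor below 0.0335 m and angle between cup1_mid's own z axis and vertical below 0.1 rad) or (horizontal distance between cup1_mid and drive_mid_floor below 0.006 m and z of cup1_mid in the frame of drive_mid_floor below 0.0335 m and angle between cup1_mid's own z axis and vertical below 0.1 rad) or (horizontal distance between cup1_mid and drive_right_floor below 0.006 m and z of cup1_mid in the frame of drive_right_floor below 0.0335 m and angle between cup1_mid's own z axis and vertical below 0.1 rad)) and ((horizontal distance between cup2_mid and drive_left_floor below 0.006 m and z of cup2_mid in the frame of drive_left_floor below 0.0335 m and angle between cup2_mid's own z axis and vertical below 0.1 rad) or (horizontal distance between cup2_mid and drive_mid_floor below 0.006 m and z of cup2_mid in the frame of drive_mid_floor below 0.0335 m and angle between cup2_mid's own z axis and vertical below 0.1 rad) or (horizontal distance between cup2_mid and drive_right_floor below 0.006 m and z of cup2_mid in the frame of drive_right_floor below 0.0335 m and angle between cup2_mid's own z axis and vertical below 0.1 rad)) and ((horizontal distance between cup3_mid and drive_left_floor below 0.006 m and z of cup3_mid in the frame of drive_left_floor below 0.0335 m and angle between cup3_mid's own z axis and vertical below 0.1 rad) or (horizontal distance between cup3_mid and drive_mid_floor below 0.006 m and z of cup3_mid in the frame of drive_mid_floor below 0.0335 m and angle between cup3_mid's own z axis and vertical below 0.1 rad) or (horizontal distance between cup3_mid and drive_right_floor below 0.006 m and z of cup3_mid in the frame of drive_right_floor below 0.0335 m and angle between cup3_mid's own z axis and vertical below 0.1 rad)) and value of joint lever above 0.85 rad and linear speed of each of cup1, cup2, cup3, brush below 0.02 m/s); the robot touches nothing.
It fails at once if the beaker or the brown bottle is knocked over (angle between any of beaker, reagent's own z axis and vertical above 0.7 rad).
Of cup1, cup2, cup3 only 2 to 3 are there at a start; the rules pass over those that are not, and their reading is None.
At some moment in a run one of cup1, cup2, cup3, brush may be knocked a few centimetres aside while the robot is not near it.
Once in a run the grip may slacken for a moment while it holds something.
It also fails if it takes over 210 s, if anything falls off the work surface, if the arm or the gripper's body presses on something with over 40 N, if the wrist force passes 120 N, or if a joint passes its speed limit or range.

## Working session

There is one attempt and no reset: what is moved stays moved. The work goes in short steps, Python scripts to look and compute and a shell command to move; the robot and the scene stay as the last step left them, time stands still between calls to the robot, and variables do not carry over. Pictures are saved under pics/ and viewed, at most 15 in all, crops included, and the job is handed in when it is done.

```bash
ls; mkdir -p pics
cat > h.py <<'E'
import numpy as np,cv2
from station import arm,grab_frame,camera_params,spot_in
from scipy.spatial.transform import Rotation as Ro
def undist(cp,uv):
    K=np.array(cp["mtx"]);k=cp["k1"]
    d=np.linalg.inv(K)@np.array([uv[0],uv[1],1.]);d=d[:2];u=d.copy()
    for _ in range(20): u=d/(1+k*(u@u))
    return u
def at_z(cp,uv,z):
    R=np.array(cp["R"]);t=np.array(cp["t"]);u=undist(cp,uv)
    c=-R.T@t;r=R.T@np.array([u[0],u[1],1.]);return c+r*(z-c[2])/r[2]
def at_d(cp,uv,d):
    R=np.array(cp["R"]);t=np.array(cp["t"]);u=undist(cp,uv)
    return R.T@(np.array([u[0],u[1],1.])*d-t)
def proj(cp,X):
    c=np.array(cp["R"])@X+np.array(cp["t"]);u=c[:2]/c[2];u=u*(1+cp["k1"]*(u@u))
    return (np.array(cp["mtx"])@np.array([u[0],u[1],1]))[:2]
def cloud(cp,D):
    v,u=np.mgrid[0:480,0:640];K=np.array(cp["mtx"])
    p=cv2.undistortPoints(np.stack([u,v],-1).reshape(-1,1,2).astype(np.float64),K,np.array([cp["k1"],0,0,0,0.])).reshape(480,640,2)
    P=np.dstack([p[...,0]*D,p[...,1]*D,D]).astype(float)
    W=(P-np.array(cp["t"]))@np.array(cp["R"]); W[D==0]=np.nan
    return W
def shift(goal_pos,goal_R=None):
    "tool-frame shift mm and rotvec from the present pose"
    s=arm.get_state();R=Ro.from_euler('xyz',s["ee_rot"]) if len(s["ee_rot"])==3 else Ro.from_matrix(s["ee_rot"])
    d=R.inv().apply(np.array(goal_pos)-s["eef_pos"])*1000
    w=(R.inv()*goal_R).as_rotvec() if goal_R is not None else None
    return d.round(1),w
E
python3 - <<'E'
from h import *
s=arm.get_state();print({k:np.round(v,3) for k,v in s.items()})
for c in("scene","top"):
    im,D=grab_frame(c);cp=camera_params(c);cv2.imwrite(f"pics/{c}0.png",im);np.save(f"pics/{c}0.npy",D)
    print(c,(-np.array(cp["R"]).T@cp["t"]).round(3),np.array(cp["mtx"]).round(1).tolist(),cp["k1"])
    W=cloud(cp,D)
    for q in("cup1_mid","drive_left_floor","unit","lever","lever_tip","brush_grip","brush_tip","dish","pad_top","beaker","reagent"):
        for r in spot_in(q,c)[:6]:
            u,v=np.round(r["uv"]).astype(int);print(q,round(r["confidence"],2),(u,v),W[v,u].round(3))
E
```

```text
pics
{'t': np.float64(0.0), 'q': array([ 1.497,  0.359,  0.011, -0.   , -1.224, -0.288]), 'qd': array([ 0.   , -0.003, -0.001, -0.001, -0.   ,  0.001]), 'joint_efforts': array([-2.0000e-03, -5.8271e+01,  2.9305e+01,  6.9970e+00,  7.0000e-03,
       -0.0000e+00]), 'eef_pos': array([0.239, 0.631, 0.194]), 'ee_rot': array([ 3.14 , -0.   , -0.362]), 'force': array([ 0.054, -0.439, -0.359]), 'moment': array([-0.08 , -0.007,  0.031]), 'gripper_force': np.float64(0.0), 'width': np.float64(0.088)}
scene [ 0.938 -0.798  0.931] [[545.8, 0.0, 320.9], [0.0, 545.8, 239.3], [0.0, 0.0, 1.0]] 0.0016680057292029525
cup1_mid 0.88 (np.int64(364), np.int64(175)) [0.462 0.282 0.043]
drive_left_floor 0.78 (np.int64(402), np.int64(220)) [0.626 0.163 0.049]
lever 0.64 (np.int64(416), np.int64(167)) [0.604 0.27  0.132]
lever_tip 0.58 (np.int64(415), np.int64(170)) [0.602 0.274 0.12 ]
lever_tip 0.52 (np.int64(367), np.int64(177)) [0.469 0.288 0.035]
brush_grip 0.94 (np.int64(249), np.int64(331)) [ 0.487 -0.28   0.016]
brush_grip 0.64 (np.int64(120), np.int64(336)) [ 0.271 -0.424  0.015]
brush_tip 0.67 (np.int
[... 1179 characters left out ...]
64(193)) [0.599 0.092 0.06 ]
brush_grip 0.64 (np.int64(489), np.int64(338)) [ 0.26  -0.42   0.019]
brush_grip 0.63 (np.int64(418), np.int64(242)) [ 0.484 -0.271  0.012]
brush_tip 0.64 (np.int64(416), np.int64(245)) [ 0.478 -0.267  0.007]
brush_tip 0.49 (np.int64(291), np.int64(258)) [0.449 0.018 0.059]
brush_tip 0.19 (np.int64(223), np.int64(184)) [0.626 0.172 0.046]
dish 0.89 (np.int64(356), np.int64(256)) [ 0.457 -0.128  0.002]
pad_top 0.65 (np.int64(416), np.int64(236)) [ 0.5   -0.269 -0.   ]
pad_top 0.51 (np.int64(419), np.int64(242)) [ 0.483 -0.273  0.019]
beaker 0.69 (np.int64(403), np.int64(154)) [ 0.698 -0.249  0.001]
reagent 0.95 (np.int64(381), np.int64(128)) [ 0.732 -0.191  0.094]
```

Run:
```python
import cv2
im=cv2.imread("pics/top0.png");cv2.imwrite("pics/top0c.png",cv2.resize(im[80:380,120:520],(800,600),interpolation=2))
im=cv2.imread("pics/scene0.png");cv2.imwrite("pics/scene0c.png",cv2.resize(im[110:410,80:480],(800,600),interpolation=2))
```

```text
(no output)
```

View pics/top0c.png

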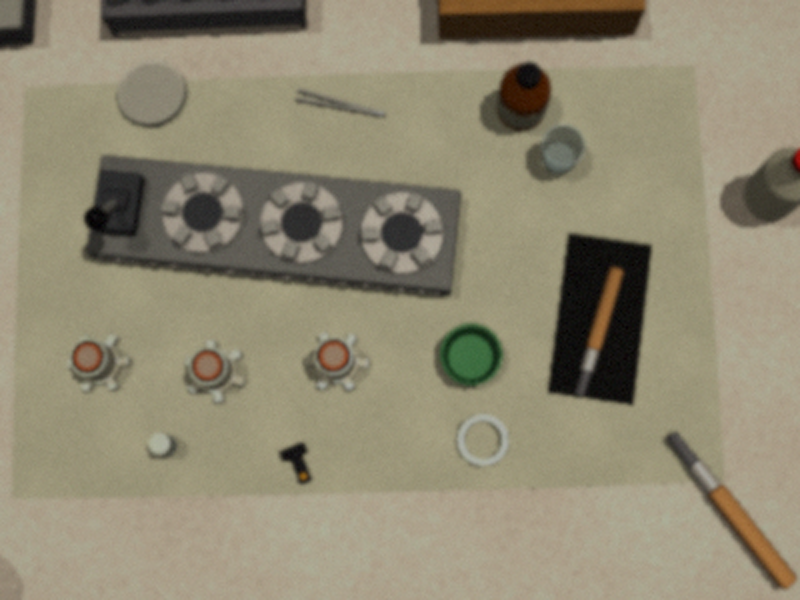

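View pics/scene0c.png

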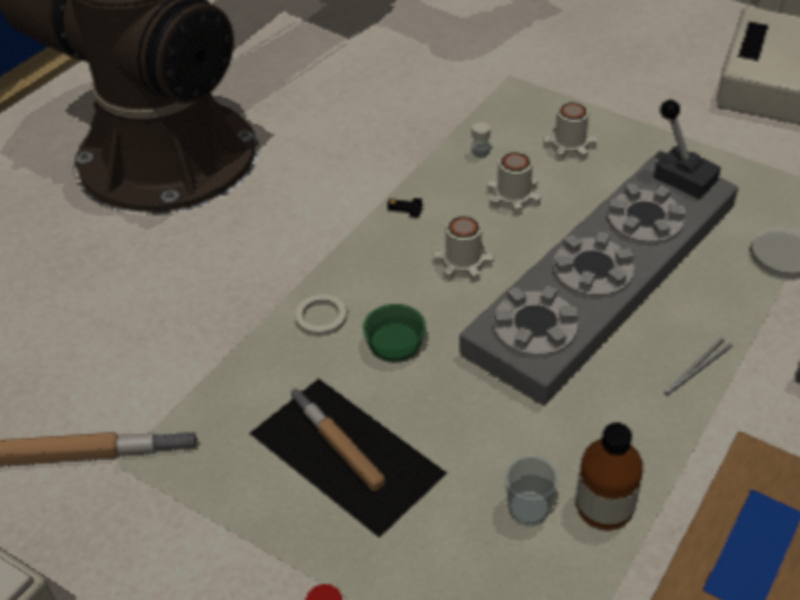

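The top crop shows the small brush on the black mat, with its tip at crop (580,392) and its end at (617,268). Three cups stand at (88,357), (208,366) and (333,356). The green dish is at (471,354) and the drives at (203,212), (302,222) and (402,233). The lever is at the left. The big brush at lower right and the white ring are decoys, and the bottle and beaker are at upper right.

Run:
```python
from h import *
cp=camera_params("top");cs=camera_params("scene")
f=lambda c:(120+c[0]/2,80+c[1]/2)
g=lambda c:(80+c[0]/2,110+c[1]/2)
top=dict(dl=((203,212),.048),dm=((302,222),.048),dr=((402,233),.048),dish=((471,352),.018),tip=((581,391),.010),end=((617,268),.012),c1=((88,357),.06),c2=((208,366),.06),c3=((333,356),.06),ball=((96,217),.132))
sc=dict(dl=(646,213),dm=(594,265),dr=(537,321),dish=(394,333),tip=(296,396),end=(375,483),c1=(572,110),c2=(515,161),c3=(463,226),ball=(670,108))
def tri(a,b):
    L=[]
    for c,uv in((cp,a),(cs,b)):
        p=at_z(c,uv,0);o=-np.array(c["R"]).T@c["t"];L.append((o,(p-o)/np.linalg.norm(p-o)))
    A=sum(np.eye(3)-np.outer(d,d) for o,d in L);B=sum((np.eye(3)-np.outer(d,d))@o for o,d in L)
    return np.linalg.solve(A,B)
P={}
for k,(c,z) in top.items():
    P[k]=at_z(cp,f(c),z);print(k,P[k].round(3),at_z(cs,g(sc[k]),z).round(3),"tri",tri(f(c),g(sc[k])).round(3))
u=P["dl"]-P["dr"];print("unit yaw",np.arctan2(-u[0],u[1]),np.linalg.norm(u))
b=P["end"]-P["tip"];print("brush yaw",np.arctan2(b[1],b[0]),np.linalg.norm(b),"grip",(P["tip"]+b*85/155).round(3))
w=camera_params("wrist");R=Ro.from_euler('xyz',arm.get_state()["ee_rot"]).as_matrix();print("wristcam in tool",(R.T@(-np.array(w["R"]).T@w["t"]-arm.get_state()["eef_pos"])).round(3),(np.array(w["R"])@R).round(2).tolist(),w["mtx"][0])
G=P["tip"]+b*85/155;ps=np.arctan2(b[1],b[0])
print(shift([G[0],G[1],.15],Ro.from_euler('xyz',[np.pi,0,ps])))
print(shift([G[0],G[1],.15],Ro.from_euler('xyz',[np.pi,0,ps+np.pi])))
```

```text
dl [0.62  0.175 0.048] [0.622 0.177 0.048] tri [0.621 0.175 0.049]
dm [0.605 0.061 0.048] [0.608 0.062 0.048] tri [0.607 0.062 0.047]
dr [ 0.589 -0.052  0.048] [ 0.593 -0.051  0.048] tri [ 0.591 -0.051  0.046]
dish [ 0.455 -0.126  0.018] [ 0.453 -0.126  0.018] tri [ 0.454 -0.127  0.02 ]
tip [ 0.408 -0.25   0.01 ] [ 0.41 -0.25  0.01] tri [ 0.409 -0.25   0.009]
end [ 0.549 -0.299  0.012] [ 0.545 -0.299  0.012] tri [ 0.548 -0.3    0.015]
c1 [0.455 0.302 0.06 ] [0.455 0.303 0.06 ] tri [0.455 0.302 0.06 ]
c2 [0.442 0.166 0.06 ] [0.443 0.168 0.06 ] tri [0.442 0.167 0.06 ]
c3 [0.449 0.028 0.06 ] [0.45  0.028 0.06 ] tri [0.45  0.028 0.06 ]
ball [0.597 0.277 0.132] [0.597 0.281 0.132] tri [0.597 0.277 0.134]
unit yaw -0.13832623268272942 0.22898284142940292
brush yaw -0.33327082479586795 0.14931694535359286 grip [ 0.485 -0.277  0.011]
wristcam in tool [ 0.074  0.001 -0.19 ] [[-0.0, 1.0, -0.0], [-0.96, -0.0, -0.27], [-0.27, 0.0, 0.96]] [392.61554265   0.         317.50342895]
(array([552. , 762.5,  44.6]), array([-1.21301528e-06,  5.72965070e-06, -2.85600997e-02]))
(array([552. , 762.5,  44.6]), array([8.91890084e-06, 1.88820638e-06, 3.11303255e+00]))
```

```bash
python3 -m jog '[[[454,321,-30,0,0,0,60],[454,321,-30,0,0,0,60],[454,321,-30,0,0,0,60],[454,321,-30,0,0,0,60],[454,321,-30,0,0,0,60],[454,321,-30,0,0,0,60],[454,321,-30,0,0,0,60],[454,321,-30,0,0,0,60],[454,321,-30,0,0,0,60],[552,762,44,0,0,-0.028,60],[552,762,44,0,0,-0.028,60],[552,762,44,0,0,-0.028,60],[552,762,44,0,0,-0.028,60],[552,762,44,0,0,-0.028,60],[552,762,44,0,0,-0.028,60],[552,762,44,0,0,-0.028,60],[552,762,44,0,0,-0.028,60],[552,762,44,0,0,-0.028,60],[552,762,44,0,0,-0.028,60],[552,762,44,0,0,-0.028,60]]]'
python3 - <<'E'
from h import *
s=arm.get_state();print(s["t"],s["q"].round(2),s["eef_pos"].round(3),np.round(s["ee_rot"],3))
cp=camera_params("wrist");im,D=grab_frame("wrist");cv2.imwrite("pics/w1.png",im)
W=cloud(cp,D)
# brush mask: above mat
z=W[...,2];print(np.nanpercentile(z,[5,50,95]).round(3))
m=((z>.011)&(z<.03)&(np.hypot(W[...,0]-.48,W[...,1]+.275)<.1)).astype(np.uint8)
n,l,st,ce=cv2.connectedComponentsWithStats(m);i=1+st[1:,4].argmax()
p=W[l==i];c=p[:,:2].mean(0);v=np.linalg.svd(p[:,:2]-c,full_matrices=False)[2][0];v*=np.sign(v[0]);a=(p[:,:2]-c)@v
print("yaw",np.arctan2(v[1],v[0]),"ends",(c+v*np.percentile(a,.5)).round(3),(c+v*np.percentile(a,99.5)).round(3),np.nanpercentile(p[:,2],90))
E
```

```text
t: 3.7
eef_pos: [0.486, -0.2759, 0.151]
ee_rot: [-3.141, -0.001, -0.332]
force: [-0.1, 0.4, 0.7]
width: 0.0604
gripper_force: 0.0
3.7 [-0.17  0.2  -0.31 -0.   -1.06  1.4 ] [ 0.486 -0.276  0.151] [-3.141e+00 -1.000e-03 -3.320e-01]
[-0.001  0.002  0.291]
yaw -0.33916496073224073 ends [ 0.405 -0.248] [ 0.548 -0.298] 0.018887075441130313
```

View pics/w1.png

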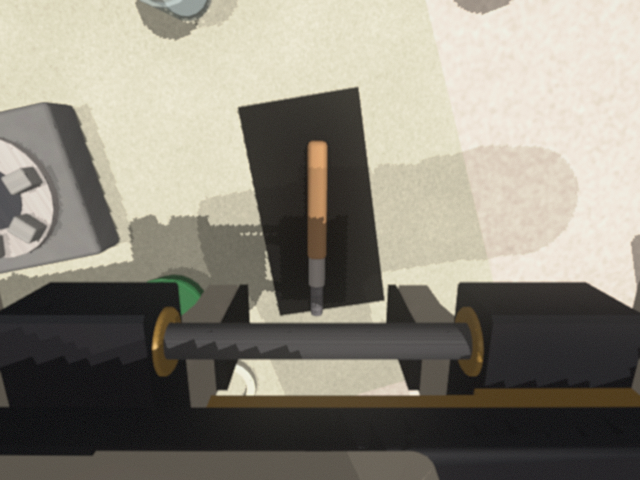

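The wrist view shows the brush upright at column 317, with its handle end at row 145 and its tip at row 312, centred under the gripper.

```bash
python3 -m jog '[[[0,0,60,0,0,0,45],[0,0,110,0,0,0,45],[0,0,130,0,0,0,45],[0,0,143,0,0,0,45],[0,0,143,0,0,0,45],[0,0,143,0,0,0,45],[0,0,143,0,0,0,10],[0,0,143,0,0,0,10],[0,0,143,0,0,0,10],[0,0,143,0,0,0,10],[0,0,143,0,0,0,10],[0,0,143,0,0,0,10],[0,0,100,0,0,0,10],[0,0,50,0,0,0,10],[0,0,0,0,0,0,10],[0,0,0,0,0,0,10]]]' 40
python3 - <<'E'
from h import *
for nm,P in(("dish",[.455,-.126,0]),):pass
def tool(yaw,tilt): # tool down with x axis along yaw, then tip (at -x) tilted down about tool y
    return Ro.from_euler('z',yaw)*Ro.from_euler('y',-tilt)*Ro.from_euler('x',np.pi)
for nm,P,yaw in(("dish",[.455,-.126,.014],-.333),("dl",[.621,.176,.054],-.136),("dm",[.606,.062,.054],-.136),("dr",[.590,-.052,.054],-.136)):
    R=tool(yaw,.7)
    # brush tip in tool frame: x=-85, z=-(8-4)=-5 (axis above TCP)
    tcp=np.array(P)-R.apply([-.085,0,-.004]);print(nm,tcp.round(4),R.apply([-1,0,0]).round(2),*shift(tcp,R))
E
```

```text
t: 5.75
eef_pos: [0.4881, -0.2776, 0.1551]
ee_rot: [-3.141, -0.008, -0.333]
force: [0.2, 0.4, -1.0]
width: 0.0102
gripper_force: 0.0
dish [ 0.5189 -0.1481  0.0657] [-0.72  0.25 -0.64] [ -14.1 -132.4   89.3] [-2.68249459e-04  6.91845973e-01 -3.18807001e-04]
dl [0.688  0.1668 0.1057] [-0.76  0.1  -0.64] [  43.1 -485.4   49.9] [ 0.06941535  0.68953116 -0.18882486]
dm [0.673  0.0528 0.1057] [-0.76  0.1  -0.64] [  66.2 -372.7   50.1] [ 0.06941535  0.68953116 -0.18882486]
dr [ 0.657  -0.0612  0.1057] [-0.76  0.1  -0.64] [  88.3 -259.8   50.2] [ 0.06941535  0.68953116 -0.18882486]
```

```bash
cat > brush.py <<'E'
from h import *
def find(tag):
    cp=camera_params("wrist");im,D=grab_frame("wrist");cv2.imwrite(f"pics/{tag}.png",im)
    W=cloud(cp,D);z=W[...,2]
    m=((z>.010)&(z<.03)&(np.hypot(W[...,0]-.48,W[...,1]+.275)<.12)).astype(np.uint8)
    n,l,st,ce=cv2.connectedComponentsWithStats(m);i=1+st[1:,4].argmax()
    p=W[l==i];c=p[:,:2].mean(0);v=np.linalg.svd(p[:,:2]-c,full_matrices=False)[2][0];v*=np.sign(v[0]);a=(p[:,:2]-c)@v
    t=c+v*np.percentile(a,.5);e=c+v*np.percentile(a,99.5);ps=np.arctan2(v[1],v[0])
    print("yaw",ps,"ends",t.round(3),e.round(3),np.nanpercentile(p[:,2],90),len(p))
    G=e-v*.07;print("grip",G.round(4),*shift([G[0],G[1],.007],Ro.from_euler('xyz',[np.pi,0,ps])))
E
python3 -c "from brush import *;find('w2')"
```

```text
yaw -0.33942647157204425 ends [ 0.405 -0.248] [ 0.548 -0.299] 0.018912427419888085 2904
grip [ 0.482  -0.2753] [-5.600e+00  1.000e-01  1.456e+02] [-0.0007194  -0.00430885  0.00568652]
```

View pics/w2.png

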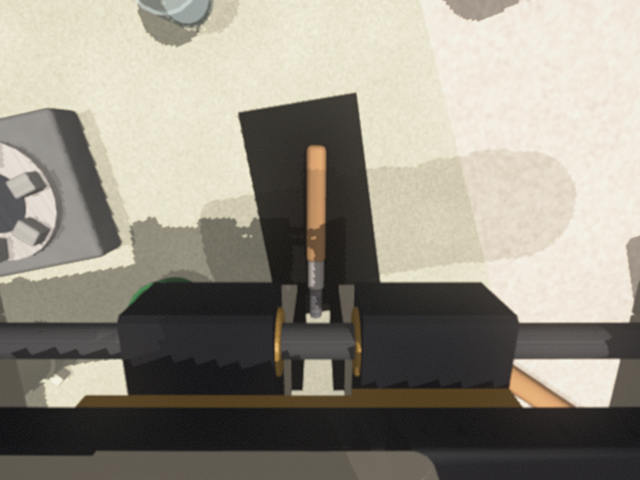

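The brush has not moved, so the fingers were still closing when I lifted. I'll redo it in steps.

```bash
python3 -m jog '[[[-4,0,60,0,0,0,30],[-4,0,110,0,0,0,30],[-4,0,135,0,0,0,30],[-4,0,146,0,0,0,30],[-4,0,146,0,0,0,30],[-4,0,146,0,0,0,30],[-4,0,146,0,0,0,30],[-4,0,146,0,0,0,30]]]' 40; python3 -m jog '[[[0,0,0,0,0,0,8],[0,0,0,0,0,0,8],[0,0,0,0,0,0,8],[0,0,0,0,0,0,8],[0,0,0,0,0,0,8],[0,0,0,0,0,0,8]]]' 40
```

```text
t: 6.8
eef_pos: [0.4822, -0.2756, 0.0054]
ee_rot: [-3.141, -0.001, -0.334]
force: [-0.0, -0.8, 0.4]
width: 0.0301
gripper_force: 0.0
t: 7.55
eef_pos: [0.4817, -0.2755, 0.0046]
ee_rot: [3.142, 0.0, -0.334]
force: [0.5, 0.2, 0.1]
width: 0.0075
gripper_force: 0.0
```

Run:
```python
from h import *
im,D=grab_frame("scene");cp=camera_params("scene");u,v=proj(cp,np.array([.482,-.275,.01])).astype(int);print(u,v)
a=cv2.resize(im[v-75:v+60,u-90:u+90],(800,600),interpolation=2);cv2.imwrite("pics/s2.png",a)
```

```text
248 330
```

View pics/s2.png

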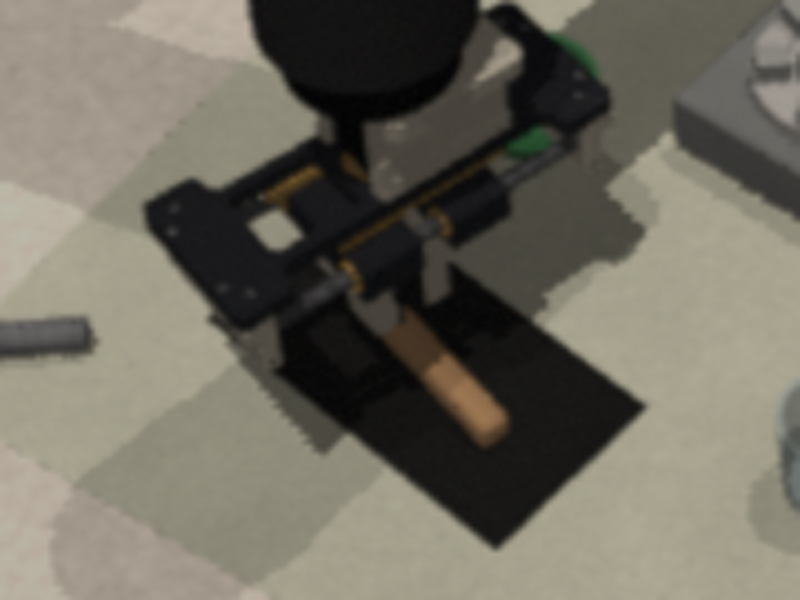

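The fingers straddle the brush, but they don't look fully closed on it. I'll command a full close.

```bash
python3 -m jog '[[[0,0,0,0,0,0,0],[0,0,0,0,0,0,0],[0,0,0,0,0,0,0],[0,0,0,0,0,0,0],[0,0,0,0,0,0,0],[0,0,0,0,0,0,0]]]' 40;  python3 -c "
from h import *
im,D=grab_frame('wrist');cv2.imwrite('pics/w3.png',im[200:480])"
```

```text
t: 8.35
eef_pos: [0.4817, -0.2755, 0.0046]
ee_rot: [3.142, 0.0, -0.334]
force: [-0.1, 0.8, -0.5]
width: 0.0004
gripper_force: 0.0
```

View pics/w3.png

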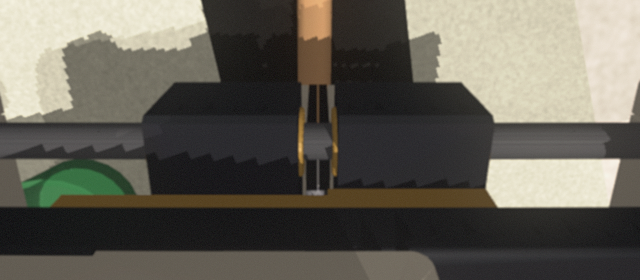

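Run:
```python
from h import *
im,D=grab_frame("scene");cp=camera_params("scene");W=cloud(cp,D)
for X in([.482,-.275,.005],[.482,-.275,.02],[.482,-.275,.04],[.5,-.282,.019],[.53,-.292,.019]):
    u,v=proj(cp,np.array(X)).round().astype(int);print(X,u,v,W[v,u].round(3),im[v,u])
u,v=248,330
a=cv2.resize(im[v-45:v+30,u-50:u+50],(800,600),interpolation=2);cv2.imwrite("pics/s3.png",a)
s=arm.get_state();print(s["width"],s["gripper_force"])
cw=camera_params("wrist");im,D=grab_frame("wrist");W=cloud(cw,D)
for v in range(250,400,15): print(v,[ (W[v,u].round(3).tolist()) for u in (305,317,330)])
```

```text
[0.482, -0.275, 0.005] 249 332 [ 0.489 -0.283  0.018] [37 53 71]
[0.482, -0.275, 0.02] 248 327 [ 0.479 -0.273  0.017] [48 59 68]
[0.482, -0.275, 0.04] 248 321 [ 0.49  -0.283  0.055] [30 33 36]
[0.5, -0.282, 0.019] 254 334 [ 0.498 -0.279  0.013] [35 51 68]
[0.53, -0.292, 0.019] 263 344 [ 0.53  -0.293  0.018] [ 81 116 153]
0.0005647311389035837 0.0
250 [[0.503, -0.278, 0.019], [0.501, -0.283, 0.019], [0.498, -0.288, 0.016]]
265 [[0.496, -0.275, 0.02], [0.494, -0.28, 0.018], [0.49, -0.286, 0.015]]
280 [[0.488, -0.273, 0.018], [0.486, -0.278, 0.018], [0.483, -0.283, 0.014]]
295 [[0.494, -0.276, 0.052], [0.479, -0.275, 0.018], [0.491, -0.285, 0.051]]
310 [[0.49, -0.274, 0.055], [0.471, -0.273, 0.018], [0.487, -0.283, 0.055]]
325 [[0.513, -0.284, 0.116], [0.512, -0.287, 0.116], [0.511, -0.29, 0.116]]
340 [[0.512, -0.284, 0.12], [0.51, -0.286, 0.119], [0.51, -0.289, 0.12]]
355 [[0.508, -0.283, 0.119], [0.507, -0.285, 0.118], [0.506, -0.288, 0.118]]
370 [[0.483, -0.273, 0.084], [0.439, -0.262, 0.017], [0.481, -0.28, 0.085]]
385 [[0.479, -0.271, 0.087], [0.431, -0.259, 0.018], [0.476, -0.279, 0.086]]
```

View pics/s3.png

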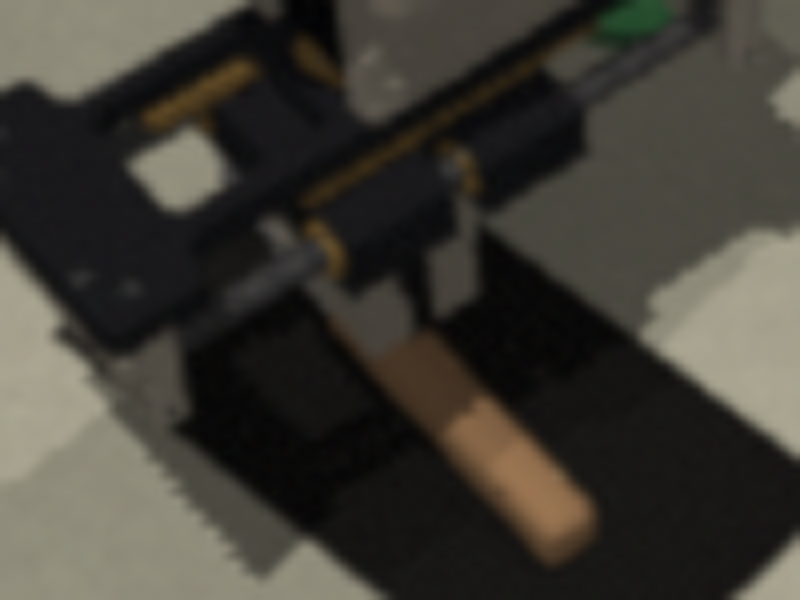

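The near finger's bottom sits at about z 25 mm, well above the reported TCP. So the real fingertips end above the reported TCP and closed over the brush. I'll open and go down in small guarded steps.

```bash
python3 -m jog '[[[0,0,0,0,0,0,36],[0,0,0,0,0,0,36],[0,0,0,0,0,0,36],[0,0,0,0,0,0,36],[0,0,4,0,0,0,36],[0,0,4,0,0,0,36],[0,0,4,0,0,0,36]]]'
python3 - <<'E'
from h import *
im,D=grab_frame("scene");cp=camera_params("scene");W=cloud(cp,D)
s=arm.get_state();print(s["width"],s["eef_pos"],s["force"])
# gripper points near finger: columns of cloud within tool frame
R=Ro.from_euler('xyz',s["ee_rot"]);T=R.inv().apply((W.reshape(-1,3)-s["eef_pos"]))
ok=(abs(T[:,0])<.02)&(abs(T[:,1])<.04)&(T[:,2]>-.08)
for lo in range(-80,10,5):
    k=ok&(T[:,2]*1000>=lo)&(T[:,2]*1000<lo+5)
    print(lo,k.sum(),np.sort((T[k]*1000).round(0)[:,1])[::3].astype(int).tolist()[:25])
E
```

```text
t: 9.38
eef_pos: [0.4816, -0.2755, 0.0004]
ee_rot: [3.142, 0.0, -0.334]
force: [-0.1, 0.4, 0.6]
width: 0.036
gripper_force: 0.0
0.035757070668420175 [ 0.48171407 -0.2754753   0.00053339] [ 0.88417043  1.02629603 -0.15548045]
-80 15 [-28, -22, -20, -18, -18]
-75 13 [-33, -29, -23, -17, -17]
-70 20 [-32, -30, -25, -22, -21, -18, -16]
-65 17 [-36, -30, -26, -25, -18, 29]
-60 24 [-32, -29, -22, -18, -17, 21, 29, 35]
-55 36 [-32, -28, -25, -24, -21, -18, -17, 19, 23, 27, 31, 34]
-50 30 [-31, -24, -18, -18, -16, 22, 26, 30, 33, 35]
-45 37 [-31, -26, -23, -19, -18, -18, -16, 20, 26, 30, 34, 35, 35]
-40 34 [-31, -22, -19, -17, -17, -17, 23, 27, 32, 34, 35, 35]
-35 16 [-26, -18, -17, -17, 21, 34]
-30 1 [-30]
-25 2 [-2]
-20 78 [-7, -6, -5, -5, -5, -4, -4, -3, -2, -2, -1, -1, 0, 0, 1, 2, 2, 3, 3, 4, 4, 4, 4, 5, 5]
-15 41 [-9, -8, -7, -3, -1, 1, 4, 5, 5, 6, 7, 7, 7, 8]
-10 12 [-23, 7, 7, 8]
-5 281 [-40, -39, -38, -38, -37, -36, -36, -35, -34, -34, -33, -33, -32, -30, -30, -29, -28, -27, -27, -26, -26, -25, -24, -24, -24]
0 130 [-40, -38, -35, -34, -33, -31, -30, -28, -27, -26, -24, -22, -20, -18, -17, -16, -16, -15, -14, 6, 9, 9, 12, 14, 16]
5 0 []
```

The fingers end about 31 mm behind the reported TCP, so I'll go lower while watching the force.

```bash
python3 -m jog '[[[0,0,8,0,0,0,36],[0,0,12,0,0,0,36],[0,0,12,0,0,0,36],[0,0,12,0,0,0,36]]]';python3 -m jog '[[[0,0,5,0,0,0,36],[0,0,8,0,0,0,36],[0,0,8,0,0,0,36],[0,0,8,0,0,0,36]]]'
python3 - <<'E'
from h import *
im,D=grab_frame("scene");cp=camera_params("scene");W=cloud(cp,D)
s=arm.get_state()
R=Ro.from_euler('xyz',s["ee_rot"]);T=R.inv().apply((W.reshape(-1,3)-s["eef_pos"]));Z=W.reshape(-1,3)[:,2]
ok=(abs(T[:,0])<.02)&(T[:,1]>.014)&(T[:,1]<.04)&(T[:,2]>-.08)
print((np.sort(Z[ok])*1000).round(0)[::4].astype(int).tolist())
E
```

```text
t: 9.93
eef_pos: [0.4817, -0.2755, -0.0115]
ee_rot: [3.142, 0.0, -0.334]
force: [0.5, 0.2, 0.3]
width: 0.0358
gripper_force: 0.0
t: 10.42
eef_pos: [0.4817, -0.2755, -0.0194]
ee_rot: [3.142, 0.0, -0.334]
force: [0.1, 0.9, 0.8]
width: 0.0361
gripper_force: 0.0
[-3, -1, -1, -1, 0, 0, 0, 0, 0, 0, 1, 1, 1, 1, 1, 1, 1, 1, 1, 1, 2, 2, 2, 2, 2, 3, 3, 3, 3, 3, 3, 4, 5, 11, 15, 16, 17, 19, 20, 21, 22, 23, 25, 26, 26, 29, 31, 33, 33, 35, 36, 38]
```

```bash
python3 -m jog '[[[0,0,3,0,0,0,36],[0,0,5,0,0,0,36],[0,0,5,0,0,0,36],[0,0,5,0,0,0,10],[0,0,5,0,0,0,10],[0,0,5,0,0,0,10],[0,0,5,0,0,0,10],[0,0,5,0,0,0,10],[0,0,5,0,0,0,10]]]' 40
```

```text
t: 11.6
eef_pos: [0.4818, -0.2755, -0.0244]
ee_rot: [3.142, -0.0, -0.334]
force: [0.0, -1.0, 1.0]
width: 0.0153
gripper_force: 40.0
```

Gripped: width 15.3 mm, 40 N. The brush axis lies at tool z of −35 mm. Lift, and work out the dip.

```bash
python3 -m jog '[[[0,0,-30,0,0,0,10],[0,0,-80,0,0,0,10],[0,0,-130,0,0,0,10],[0,0,-130,0,0,0,10],[0,0,-130,0,0,0,10]]]'
cat > dab.py <<'E'
from h import *
TIP=np.array([-.083,0,-.0354])
def tool(yaw,tilt): return Ro.from_euler('z',yaw)*Ro.from_euler('y',-tilt)*Ro.from_euler('x',np.pi)
T=dict(dish=([.455,-.126,.0],-.333),dl=([.621,.176,.048],-.136),dm=([.606,.062,.048],-.136),dr=([.590,-.052,.048],-.136))
def go(nm,h,off=0):
    P,yaw=T[nm];R=tool(yaw,.7);d=R.apply([-1,0,0])[:2];d/=np.linalg.norm(d)
    p=np.array(P)+[*(d*off),h];tcp=p-R.apply(TIP);a,w=shift(tcp,R);print(nm,h,a,w.round(3))
def tipz():
    s=arm.get_state();return Ro.from_euler('xyz',s["ee_rot"]).apply(TIP)+s["eef_pos"]
E
python3 -c "
from dab import *
go('dish',.09,.008);go('dish',.012,.008)"
```

```text
t: 12.22
eef_pos: [0.4813, -0.2752, 0.1053]
ee_rot: [-3.141, 0.0, -0.334]
force: [-0.3, -0.2, -0.3]
width: 0.0156
gripper_force: 40.0
dish 0.09 [   4.5 -132.4  -11.1] [-0.     0.7   -0.001]
dish 0.012 [   4.6 -132.4   66.9] [-0.     0.7   -0.001]
```

```bash
python3 -m jog '[[[0,-40,-20,0,0.17,0,10],[2,-90,-20,0,0.35,0,10],[4,-130,-15,0,0.5,0,10],[4,-132,-11,0,0.7,0,10],[4,-132,-11,0,0.7,0,10],[4,-132,-11,0,0.7,0,10],[4,-132,-11,0,0.7,0,10]]]'
python3 - <<'E'
from dab import *
t=tipz();print(t)
im,D=grab_frame("scene");cp=camera_params("scene");u,v=proj(cp,t).round().astype(int);print(u,v)
im2=im.copy();cv2.circle(im2,(u,v),3,(0,0,255),1)
a=im2[v-75:v+75,u-100:u+100]
imt,Dt=grab_frame("top");ct=camera_params("top");u,v=proj(ct,t).round().astype(int);cv2.circle(imt,(u,v),3,(0,0,255),1);b=imt[v-75:v+75,u-100:u+100]
cv2.imwrite("pics/s4.png",cv2.resize(np.hstack([a,b]),(800,300),interpolation=2))
E
```

```text
t: 13.1
eef_pos: [0.5981, -0.1825, 0.1975]
ee_rot: [-3.141, -0.618, -0.333]
force: [1.7, -0.0, 1.1]
width: 0.0157
gripper_force: 40.0
[ 0.51478359 -0.1536338   0.17829732]
293 243
```

View pics/s4.png

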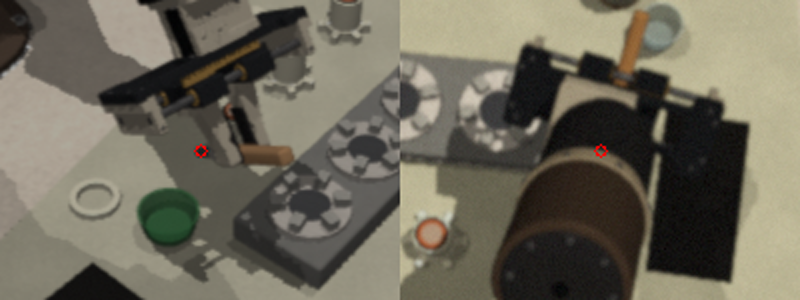

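```bash
python3 -m jog '[[[0,0,0,0,0,0,10],[0,0,0,0,0,0,10],[0,0,0,0,0,0,10]]]'
python3 - <<'E'
from dab import *
s=arm.get_state();print(s["q"].round(3),s["qd"].round(3),tipz());go('dish',.09,.008)
E
```

```text
t: 13.58
eef_pos: [0.5987, -0.1831, 0.1994]
ee_rot: [-3.142, -0.621, -0.334]
force: [-0.5, -0.4, -0.9]
width: 0.0154
gripper_force: 40.0
[-0.295 -0.062 -1.014  1.615 -0.022 -0.075] [-0.003 -0.002  0.001  0.016  0.004 -0.007] [ 0.51547542 -0.15416415  0.17993321]
dish 0.09 [-110.3   -6.9   23.2] [ 0.001  0.079 -0.001]
```

The tool stopped at joint limits: q3, q4 and q5 all reached their ends, because tilting outward so close to the base is out of reach. Instead I'll turn the brush half round so the bristles point away from the robot, and tilt the tool inward.

Run:
```python
from dab import *
print(shift([.47,-.22,.20],tool(-.333,0)))
```

```text
(array([-88.7,  77.1, -64.2]), array([ 3.34256946e-04, -6.20662163e-01, -1.05893333e-03]))
```

```bash
python3 -m jog '[[[-15,10,-12,0,-0.1,0,10],[-30,20,-24,0,-0.22,0,10],[-50,40,-38,0,-0.38,0,10],[-75,60,-54,0,-0.52,0,10],[-89,77,-64,0,-0.62,0,10],[-89,77,-64,0,-0.62,0,10],[-89,77,-64,0,-0.62,0,10],[-89,77,-64,0,-0.62,0,10]]]'
python3 - <<'E'
from dab import *
s=arm.get_state();print(s["q"].round(3),s["qd"].round(3),tipz())
E
```

```text
t: 14.58
eef_pos: [0.4717, -0.2196, 0.1987]
ee_rot: [-3.14, 0.002, -0.335]
force: [-1.2, 0.5, -0.4]
width: 0.0157
gripper_force: 40.0
[-0.06   0.102 -0.316 -0.002 -1.155  1.297] [ 0.017 -0.061 -0.093  0.031  0.07  -0.052] [ 0.39336732 -0.19243788  0.234273  ]
```

```bash
python3 -m jog '[[[0,0,0,0,0,0.18,10],[0,0,0,0,0,0.36,10],[0,0,0,0,0,0.54,10],[0,0,0,0,0,0.72,10],[0,0,0,0,0,0.9,10],[0,0,0,0,0,1.08,10],[0,0,0,0,0,1.26,10],[0,0,0,0,0,1.44,10],[0,0,0,0,0,1.62,10],[0,0,0,0,0,1.8,10],[0,0,0,0,0,1.98,10],[0,0,0,0,0,2.16,10],[0,0,0,0,0,2.34,10],[0,0,0,0,0,2.52,10],[0,0,0,0,0,2.7,10],[0,0,0,0,0,2.7,10],[0,0,0,0,0,2.7,10]]]'; sed -i "s/^T=.*/Y=-3.04\nT={k:(v,Y) for k,v in dict(dish=[.455,-.126,.0],dl=[.621,.176,.048],dm=[.606,.062,.048],dr=[.590,-.052,.048]).items()}/" dab.py
python3 - <<'E'
from dab import *
s=arm.get_state();print(s["q"].round(3),tipz())
go('dish',.10,.006);go('dish',.012,.006)
E
```

```text
t: 16.7
eef_pos: [0.4694, -0.22, 0.1999]
ee_rot: [-3.141, 0.001, -3.031]
force: [-0.3, -0.3, 0.2]
width: 0.0149
gripper_force: 40.0
[-5.900e-02  9.500e-02 -3.220e-01  1.000e-03 -1.152e+00 -1.401e+00] [ 0.55186835 -0.2108188   0.23538105]
dish 0.1 [84.3 95.9 73.3] [-0.004  0.701  0.009]
dish 0.012 [ 84.4  95.9 161.3] [-0.004  0.701  0.009]
```

```bash
python3 -m jog '[[[10,20,0,0,0.15,0,10],[30,40,10,0,0.3,0,10],[50,60,30,0,0.45,0,10],[70,80,50,0,0.6,0,10],[84,96,73,0,0.7,0,10],[84,96,73,0,0.7,0,10],[84,96,73,0,0.7,0,10],[84,96,73,0,0.7,0,10]]]'
cat > show.py <<'E'
import sys
from dab import *
def show(nm,t):
    a=[]
    for c in("scene","top"):
        im,D=grab_frame(c);cp=camera_params(c);u,v=proj(cp,t).round().astype(int);cv2.circle(im,(u,v),2,(0,0,255),1)
        im=cv2.copyMakeBorder(im,80,80,80,80,0);a.append(im[v+80-56:v+80+56,u+80-75:u+80+75])
    cv2.imwrite(nm,cv2.resize(np.hstack(a),(800,300),interpolation=2))
E
python3 - <<'E'
from show import *
s=arm.get_state();print(s["q"].round(3));t=tipz();print(t);show("pics/s5.png",t);go('dish',.012,.006)
E
```

```text
t: 17.7
eef_pos: [0.3766, -0.1346, 0.128]
ee_rot: [-3.141, -0.695, -3.036]
force: [-0.7, -0.5, 0.2]
width: 0.0157
gripper_force: 40.0
[ 0.136  0.45  -0.239 -0.018 -1.576 -1.594]
[ 0.46257927 -0.12547855  0.10205367]
dish 0.012 [-56.4   0.6  69.5] [-0.003  0.005  0.003]
```

View pics/s5.png

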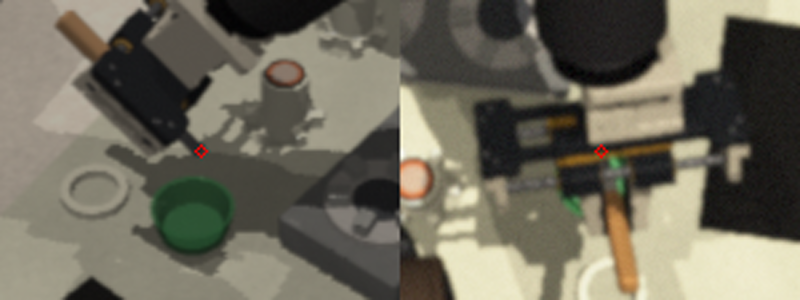

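The tip matches the prediction (red mark) above the green dish. Dip.

```bash
python3 -m jog '[[[-20,0,24,0,0,0,10],[-40,0,49,0,0,0,10],[-50,0,62,0,0,0,10],[-56,0,69,0,0,0,10],[-56,0,69,0,0,0,10],[-56,0,69,0,0,0,10],[-56,0,69,0,0,0,10],[-56,0,69,0,0,0,10]]]'; python3 -c "
from dab import *
print(tipz())"; python3 -m jog '[[[20,0,-25,0,0,0,10],[40,0,-50,0,0,0,10],[70,0,-90,0,0,0,10],[70,0,-90,0,0,0,10],[70,0,-90,0,0,0,10]]]'; python3 -c "
from dab import *
print(tipz(),arm.get_state()['q'].round(2));go('dl',.08);go('dl',.006)"
```

```text
t: 18.8
eef_pos: [0.3745, -0.1345, 0.0383]
ee_rot: [-3.14, -0.698, -3.036]
force: [0.2, -0.9, 0.0]
width: 0.0154
gripper_force: 40.0
[ 0.46039253 -0.12531987  0.01201356]
t: 19.42
eef_pos: [0.3784, -0.1338, 0.1519]
ee_rot: [-3.141, -0.699, -3.036]
force: [-1.0, 0.2, -0.5]
width: 0.016
gripper_force: 40.0
[ 0.46423815 -0.12463827  0.12560361] [ 0.14  0.43 -0.21 -0.02 -1.63 -1.6 ]
dl 0.08 [-142.   282.7 -122.8] [-0.003  0.001  0.003]
dl 0.006 [-189.6  282.8  -66.1] [-0.003  0.001  0.003]
```

```bash
python3 -m jog '[[[-35,50,-30,0,0,0,10],[-70,100,-60,0,0,0,10],[-105,160,-100,0,0,0,10],[-130,220,-120,0,0,0,10],[-142,283,-123,0,0,0,10],[-142,283,-123,0,0,0,10],[-142,283,-123,0,0,0,10],[-142,283,-123,0,0,0,10],[-142,283,-123,0,0,0,10]]]'; python3 -c "
from show import *
s=arm.get_state();print(s['q'].round(3));t=tipz();print(t);go('dl',.006);show('pics/s6.png',t)"
```

```text
t: 20.55
eef_pos: [0.5352, 0.1664, 0.1541]
ee_rot: [-3.14, -0.7, -3.038]
force: [0.2, 0.1, -0.6]
width: 0.0156
gripper_force: 40.0
[ 0.468  0.68   0.339 -0.242 -1.888 -1.931]
[0.62096885 0.17540014 0.12773601]
dl 0.006 [-47.6   1.   56.3] [-0.003 -0.     0.002]
```

View pics/s6.png

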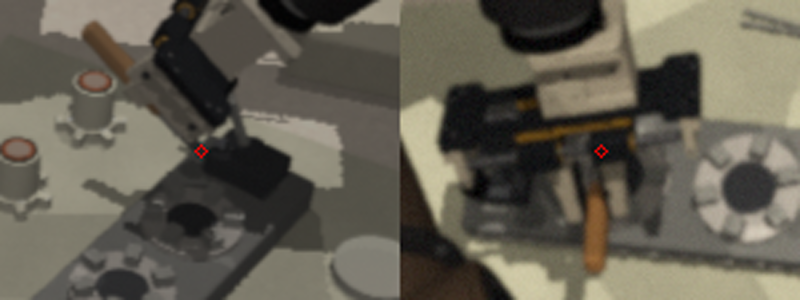

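```bash
python3 -m jog '[[[-20,-7,10,0,0,0,10],[-36,-7,30,0,0,0,10],[-46,-7,44,0,0,0,10],[-51,-7,51,0,0,0,10],[-51,-7,51,0,0,0,10],[-51,-7,51,0,0,0,10],[-51,-7,51,0,0,0,10]]]'; python3 -c "
from dab import *
print(tipz());go('dm',.08);go('dm',.006)"
```

```text
t: 21.52
eef_pos: [0.5428, 0.1613, 0.0833]
ee_rot: [-3.141, -0.698, -3.036]
force: [-0.8, -0.5, 0.8]
width: 0.0154
gripper_force: 40.0
[0.62864327 0.17043291 0.05712681]
dm 0.08 [  71.7 -105.   -32.6] [-0.004  0.002  0.003]
dm 0.006 [  24.1 -105.    24.1] [-0.004  0.002  0.003]
```

```bash
python3 -m jog '[[[-3,0,3,0,0,0,10],[-3,0,3,0,0,0,10],[-3,0,3,0,0,0,10],[24,0,-35,0,0,0,10],[45,0,-62,0,0,0,10],[58,-50,-50,0,0,0,10],[72,-105,-33,0,0,0,10],[72,-105,-33,0,0,0,10],[72,-105,-33,0,0,0,10],[48,-105,-4,0,0,0,10],[30,-105,17,0,0,0,10],[24,-105,24,0,0,0,10],[24,-105,24,0,0,0,10],[24,-105,24,0,0,0,10],[24,-105,24,0,0,0,10]]]'; python3 -c "
from show import *
t=tipz();print(t);go('dr',.08);go('dr',.006);show('pics/s7.png',t)"
```

```text
t: 23.4
eef_pos: [0.5204, 0.0533, 0.0805]
ee_rot: [-3.141, -0.697, -3.036]
force: [0.3, 0.7, -0.5]
width: 0.0153
gripper_force: 40.0
[0.60630636 0.06244678 0.05432593]
dr 0.08 [  69.1 -111.7  -38.4] [-0.004  0.003  0.003]
dr 0.006 [  21.6 -111.7   18.3] [-0.004  0.003  0.003]
```

View pics/s7.png

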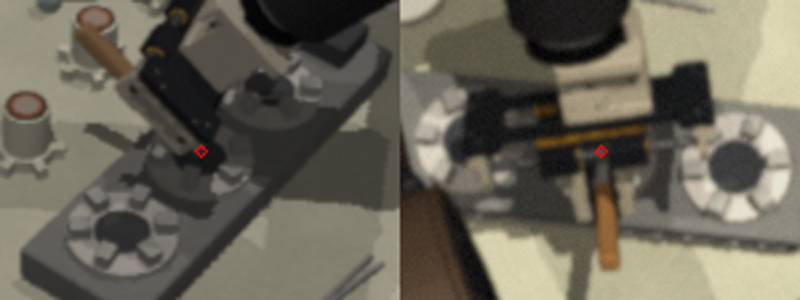

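```bash
python3 -m jog '[[[24,0,-30,0,0,0,10],[48,0,-60,0,0,0,10],[58,-55,-50,0,0,0,10],[69,-112,-38,0,0,0,10],[69,-112,-38,0,0,0,10],[69,-112,-38,0,0,0,10],[45,-112,-10,0,0,0,10],[28,-112,11,0,0,0,10],[22,-112,18,0,0,0,10],[22,-112,18,0,0,0,10],[22,-112,18,0,0,0,10],[22,-112,18,0,0,0,10]]]'; python3 -c "
from show import *
t=tipz();print(t)
m=at_z(camera_params('top'),(420,239),.003);print(m)
R=tool(Y,0);print(shift([m[0]-.005,m[1],.08],R))"
```

```text
t: 25.0
eef_pos: [0.5041, -0.0612, 0.081]
ee_rot: [-3.141, -0.697, -3.036]
force: [0.2, 0.2, 0.1]
width: 0.0157
gripper_force: 40.0
[ 0.58993432 -0.05205035  0.05486391]
[ 0.49250036 -0.27767216  0.003     ]
(array([  29.5, -213.5,   26.3]), array([-0.00248563, -0.69734659,  0.00435108]))
```

```bash
python3 -m jog '[[[25,0,-30,0,0,0,10],[50,-20,-60,0,0,0,10],[60,-70,-50,0,-0.15,0,10],[65,-120,-40,0,-0.3,0,10],[68,-170,-30,0,-0.45,0,10],[68,-213,-20,0,-0.6,0,10],[68,-213,-20,0,-0.697,0,10],[68,-213,-20,0,-0.697,0,10],[68,-213,-20,0,-0.697,0,10],[68,-213,-20,0,-0.697,0,10]]]'; python3 -c "
from dab import *
print(tipz());print(arm.get_state()['q'].round(2),shift([.487,-.2777,-.022],tool(Y,0)))
im,D=grab_frame('scene');cp=camera_params('scene');im=im[230:430,130:400];cv2.imwrite('pics/s8.png',cv2.resize(im,None,fx=2,fy=2))"
```

```text
t: 26.25
eef_pos: [0.4878, -0.2768, 0.1393]
ee_rot: [-3.141, -0.003, -3.034]
force: [-0.2, 0.4, -0.7]
width: 0.0153
gripper_force: 40.0
[ 0.57043606 -0.26789245  0.17441565]
[-0.17  0.22 -0.32  0.   -1.04 -1.3 ] (array([  0.4,  -0.6, 161.3]), array([-0.000896  , -0.00315236,  0.00568588]))
```

View pics/s8.png

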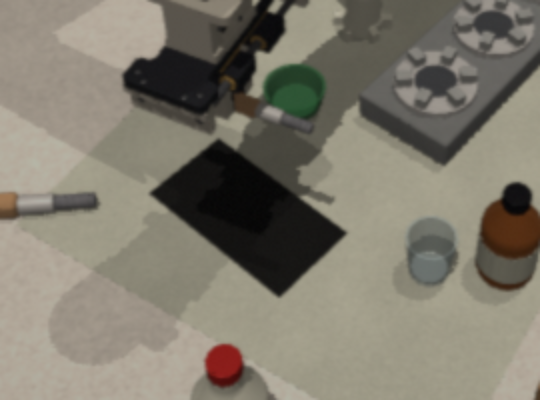

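The brush hangs level above the mat, so I'll lay it down.

```bash
python3 -m jog '[[[0,0,60,0,0,0,10],[0,0,110,0,0,0,10],[0,0,145,0,0,0,10],[0,0,158,0,0,0,10],[0,0,161,0,0,0,10],[0,0,161,0,0,0,10],[0,0,161,0,0,0,10],[0,0,161,0,0,0,36],[0,0,161,0,0,0,36],[0,0,161,0,0,0,36],[0,0,161,0,0,0,36],[0,0,130,0,0,0,36],[0,0,80,0,0,0,50],[0,0,20,0,0,0,60],[0,0,-40,0,0,0,60],[0,0,-80,0,0,0,60],[0,0,-80,0,0,0,60]]]'
python3 - <<'E'
from brush import *
find('w4')
s=arm.get_state();print(s["q"].round(2))
# cups from top, drives from top: angular analysis
im,D=grab_frame("top");cv2.imwrite("pics/top1.png",im)
for q in("cup1_mid",):
    for r in spot_in(q,"top"): print(q,np.round(r["uv"]),r["confidence"],at_z(camera_params("top"),r["uv"],.03).round(3))
c=np.array([.45,.165]);
for nm,C in(("c1",[.455,.302]),("c2",[.442,.166]),("c3",[.449,.028])):
    print(nm,shift([C[0]-.0,C[1],.20],Ro.from_euler('xyz',[np.pi,0,np.arctan2(C[1],C[0])+.2])))
E
```

```text
t: 28.42
eef_pos: [0.489, -0.2778, 0.2233]
ee_rot: [-3.138, 0.004, -3.035]
force: [-0.7, -0.5, -0.7]
width: 0.0597
gripper_force: 0.0
yaw 0.10907019652471257 ends [ 0.419 -0.287] [ 0.57 -0.27] 0.01885231592352404 2103
grip [ 0.5002 -0.278 ] [-12.   -1.8 213.9] [1.35845081e-03 2.51715491e-03 3.13869200e+00]
[-0.17  0.15 -0.2   0.   -1.21 -1.3 ]
cup1_mid [168. 262.] 0.88 [0.451 0.302 0.03 ]
c1 (array([-29.9, 578.9,  18.3]), array([-4.29591735e-03, -1.51619031e-03,  2.46165152e+00]))
c2 (array([ -2.6, 445.1,  18.4]), array([-4.69115455e-03, -1.07831665e-03,  2.68835571e+00]))
c3 (array([  5. , 307.1,  18.4]), array([-5.20885237e-03, -4.04202023e-04,  2.98534129e+00]))
```

The brush is on the mat: grip at about (0.500, −0.278), 19 mm high at the top. Next I'll turn the wrist to yaw 0 and look at the cups and drives from above.

```bash
python3 -m jog '[[[1,26,0,0,0,-0.18,60],[2,52,0,0,0,-0.36,60],[4,78,0,0,0,-0.54,60],[6,104,0,0,0,-0.72,60],[8,130,0,0,0,-0.9,60],[9,156,0,0,0,-1.08,60],[10,182,5,0,0,-1.26,60],[11,208,5,0,0,-1.44,60],[12,234,10,0,0,-1.62,60],[13,260,10,0,0,-1.8,60],[14,286,15,0,0,-1.98,60],[15,312,15,0,0,-2.16,60],[16,338,20,0,0,-2.34,60],[17,364,23,0,0,-2.52,60],[18,390,23,0,0,-2.7,60],[20,420,23,0,0,-2.88,60],[22,448,23,0,0,-3.03,60],[22,448,23,0,0,-3.03,60],[22,448,23,0,0,-3.03,60]]]'
cat > cups.py <<'E'
from h import *
def frame(tag):
    cp=camera_params("wrist");im,D=grab_frame("wrist");cv2.imwrite(f"pics/{tag}.png",im);return cloud(cp,D)
def fit(W,C,zr,rr,rim=None,it=8):
    "centre by fitting circle to rim points (zlo,zhi,rmax,R); phase of 6-fold pattern from points in z range, radius range"
    p=W.reshape(-1,3);p=p[np.isfinite(p).all(1)];C=np.array(C,float)
    if rim:
        from scipy.optimize import least_squares
        for _ in range(3):
            k=(p[:,2]>rim[0])&(p[:,2]<rim[1])&(np.hypot(*(p[:,:2]-C).T)<rim[2]);C=p[k][:,:2].mean(0) if rim[3] is None else C
    d=p[:,:2]-C;r=np.hypot(*d.T);k=(p[:,2]>zr[0])&(p[:,2]<zr[1])&(r>rr[0])&(r<rr[1]);th=np.arctan2(d[k,1],d[k,0])
    m=np.exp(6j*th).mean();return C,np.angle(m)/6,abs(m),k.sum()
E
python3 - <<'E'
from cups import *
s=arm.get_state();print(s["q"].round(2))
W=frame("w5")
for C in([.455,.302],[.442,.166],[.449,.028]):
    c,ph,m,n=fit(W,C,(.006,.022),(.028,.040),(.052,.068,.035,None));p=W.reshape(-1,3)
    k=(np.hypot(*(p[:,:2]-c).T)<.02);print(c.round(4),"phase deg",np.degrees(ph).round(1),m.round(2),n,np.nanpercentile(p[k,2],[50,90]).round(4))
E
```

```text
t: 30.95
eef_pos: [0.4173, 0.1654, 0.195]
ee_rot: [3.139, 0.004, -0.006]
force: [0.7, -0.2, -0.3]
width: 0.0604
gripper_force: 0.0
[ 0.82 -0.02 -0.46 -0.   -1.14  0.75]
[0.4564 0.3022] phase deg -28.2 0.84 474 [0.06   0.0612]
[0.4433 0.1677] phase deg 7.2 0.85 508 [0.329  0.3386]
[0.4507 0.0293] phase deg 26.3 0.83 470 [0.0605 0.0618]
```

View pics/w5.png

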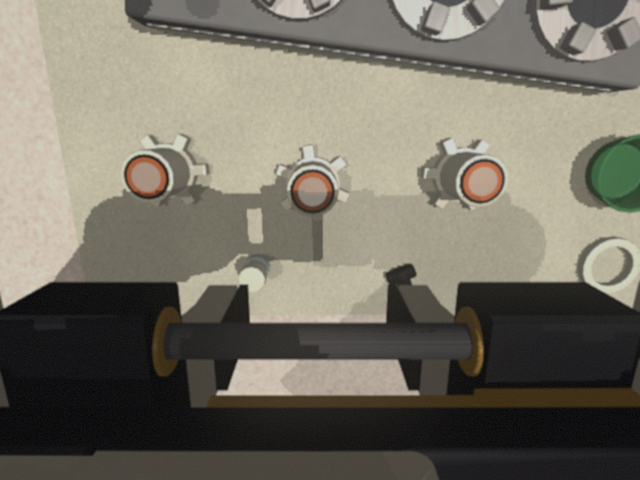

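The image shows three cups at (148,177), (312,190) and (483,180), with their teeth visible. Now the drives.

```bash
python3 -m jog '[[[40,40,-20,0,0,0,60],[80,80,-20,0,0,0,60],[108,103,-20,0,0,0,60],[108,103,-20,0,0,0,60],[108,103,-20,0,0,0,60],[108,103,-20,0,0,0,60]]]'
python3 - <<'E'
from cups import *
W=frame("w6");p=W.reshape(-1,3);p=p[np.isfinite(p).all(1)]
for C in([.621,.176],[.607,.062],[.591,-.052]):
    C=np.array(C)
    for _ in range(4):  # disc centre: points of the floor/disc level incl. jaws, minimal circle
        d=p[:,:2]-C;r=np.hypot(*d.T);k=(p[:,2]>.0455)&(r<.052)
        q=p[k][:,:2].astype(np.float32);h=cv2.convexHull(q);e=cv2.fitEllipse(h.astype(np.float32));C=np.array(e[0])
    c,ph,m,n=fit(W,C,(.056,.068),(.028,.045))
    k=(np.hypot(*(p[:,:2]-c).T)<.02);print(c.round(4),np.round(e[1],4),"jaw phase",np.degrees(ph).round(1),m.round(2),n,"floor",np.percentile(p[k,2],50).round(4))
E
```

```text
t: 31.75
eef_pos: [0.5248, 0.0626, 0.2161]
ee_rot: [3.141, 0.002, -0.005]
force: [-0.5, -0.1, 0.7]
width: 0.0599
gripper_force: 0.0
[0.621  0.1765] [0.0923 0.0937] jaw phase 23.1 0.76 2302 floor 0.0478
[0.5998 0.0629] [0.0964 0.1042] jaw phase -18.5 0.58 1711 floor 0.0479
[ 0.59  -0.051] [0.0927 0.0942] jaw phase -24.7 0.77 2138 floor 0.0482
```

View pics/w6.png

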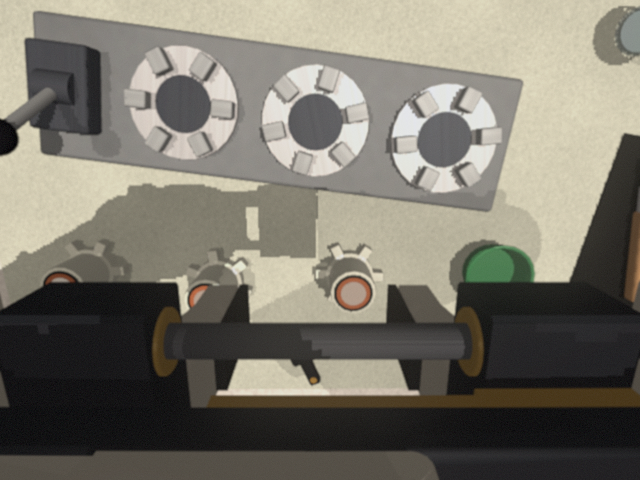

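Run:
```python
from cups import *
s=arm.get_state();W=frame("w7");p=W.reshape(-1,3);p=p[np.isfinite(p).all(1)]
c,ph,m,n=fit(W,[.6055,.0628],(.056,.068),(.028,.045));print("mid jaw",np.degrees(ph),m)
R=Ro.from_euler('xyz',s["ee_rot"])
for cam in("wrist","scene","top"):
    if cam!="wrist":
        im,D=grab_frame(cam);W=cloud(camera_params(cam),D);p=W.reshape(-1,3);p=p[np.isfinite(p).all(1)]
    t=R.inv().apply(p-s["eef_pos"])*1000
    for sg in(1,-1):
        k=(t[:,2]>-62)&(t[:,2]<-10)&(abs(t[:,0])<60)&(sg*t[:,1]>20)&(sg*t[:,1]<80)
        q=t[k];print(cam,sg,len(q),[np.percentile(q[:,i],[2,15,50,85,98]).round(0).tolist() for i in range(3)] if len(q)>10 else "")
C=[.4507,.0293];print(shift([*C,.05],Ro.from_euler('xyz',[np.pi,0,np.radians(10)])))
```

```text
mid jaw -18.413517920561883 0.7817040467801553
wrist 1 1604 [[-3.0, 6.0, 11.0, 12.0, 12.0], [31.0, 31.0, 37.0, 44.0, 47.0], [-62.0, -58.0, -49.0, -39.0, -33.0]]
wrist -1 1614 [[-3.0, 7.0, 11.0, 12.0, 12.0], [-44.0, -42.0, -34.0, -29.0, -29.0], [-62.0, -58.0, -49.0, -39.0, -33.0]]
scene 1 130 [[-11.0, -8.0, 2.0, 10.0, 12.0], [34.0, 44.0, 47.0, 48.0, 50.0], [-60.0, -57.0, -47.0, -38.0, -33.0]]
scene -1 73 [[-0.0, 4.0, 9.0, 11.0, 12.0], [-45.0, -40.0, -33.0, -29.0, -27.0], [-61.0, -56.0, -43.0, -35.0, -30.0]]
top 1 0 
top -1 9 
(array([-74. ,  33.8, 166.4]), array([ 0.00069749,  0.00161108, -0.17885488]))
```

```bash
cat >> cups.py <<'E'
def goto(C,z,yawdeg,off=(0,1.)):
    R=Ro.from_euler('xyz',[np.pi,0,np.radians(yawdeg)]);t=np.array([*C,z])-R.apply([off[0]/1000,off[1]/1000,0])
    a,w=shift(t,R);print(a,w.round(3))
E
python3 -c "
from cups import *
goto([.4507,.0293],.06,10);goto([.4507,.0293],-.01,10)"
```

```text
[-74.1  32.9 156.4] [ 0.001  0.002 -0.179]
[-74.   32.8 226.4] [ 0.001  0.002 -0.179]
```

```bash
python3 -m jog '[[[-40,16,40,0,0,-0.09,64],[-74,33,90,0,0,-0.179,64],[-74,33,150,0,0,-0.179,64],[-74,33,156,0,0,-0.179,64],[-74,33,156,0,0,-0.179,64],[-74,33,190,0,0,-0.179,64],[-74,33,215,0,0,-0.179,64],[-74,33,226,0,0,-0.179,64],[-74,33,226,0,0,-0.179,64],[-74,33,226,0,0,-0.179,64],[-74,33,226,0,0,-0.179,36],[-74,33,226,0,0,-0.179,36],[-74,33,226,0,0,-0.179,36],[-74,33,226,0,0,-0.179,36],[-74,33,226,0,0,-0.179,36]]]' 40
```

```text
t: 33.83
eef_pos: [0.4509, 0.0296, -0.0095]
ee_rot: [3.141, 0.002, 0.174]
force: [-1.3, 0.6, 6.8]
width: 0.0434
gripper_force: 40.0
```

```bash
python3 -m jog '[[[0,0,-50,0,0,0,36],[0,0,-110,0,0,0,36],[0,0,-130,0,0,0,36],[0,0,-130,0,0,0,36]]]'; python3 -c "
from cups import *
goto([.590,-.051],.08,-11)"
```

```text
t: 34.33
eef_pos: [0.4516, 0.0302, 0.1214]
ee_rot: [-3.141, -0.001, 0.174]
force: [-0.2, -0.1, -3.3]
width: 0.0435
gripper_force: 40.0
[122.6 102.9  41.4] [-0.001 -0.001  0.366]
```

```bash
python3 -m jog '[[[40,35,-10,0,0,0.12,36],[80,70,-10,0,0,0.24,36],[123,103,-10,0,0,0.366,36],[123,103,30,0,0,0.366,36],[123,103,41,0,0,0.366,36],[123,103,41,0,0,0.366,36],[123,103,41,0,0,0.366,36]]]'
cat >> cups.py <<'E'
def check(zb,off=(0,1.)):
    "flange phase of held cup whose underside is at height zb, seen by scene and wrist"
    s=arm.get_state();R=Ro.from_euler('xyz',s["ee_rot"]);C=(s["eef_pos"]+R.apply([off[0]/1e3,off[1]/1e3,0]))[:2]
    for cam in("scene","wrist"):
        cp=camera_params(cam);im,D=grab_frame(cam);cv2.imwrite(f"pics/chk_{cam}.png",im)
        c,ph,m,n=fit(cloud(cp,D),C,(zb+.002,zb+.018),(.027,.040));print(cam,c.round(4),"phase",np.degrees(ph).round(1),m.round(2),n)
E
python3 -c "
from cups import *
check(.0895);goto([.590,-.051],.038,-11)"
```

```text
t: 35.2
eef_pos: [0.5903, -0.0501, 0.0801]
ee_rot: [3.14, 0.0, -0.191]
force: [0.5, -0.3, -1.9]
width: 0.0436
gripper_force: 40.0
scene [ 0.5901 -0.0511] phase 4.2 0.8 108
wrist [ 0.5901 -0.0511] phase 4.7 0.83 1521
[-0.3  0.  42.5] [ 0.001 -0.     0.001]
```

```bash
python3 -m jog '[[[0,0,10,0,0,0,36],[0,0,18,0,0,0,36],[0,0,24,0,0,0,36],[0,0,28,0,0,0,36],[0,0,32,0,0,0,36],[0,0,36,0,0,0,36],[0,0,39,0,0,0,36],[0,0,42,0,0,0,36],[0,0,42,0,0,0,36],[0,0,42,0,0,0,36]]]'
```

```text
t: 36.55
eef_pos: [0.5899, -0.0507, 0.0385]
ee_rot: [3.14, 0.001, -0.192]
force: [-5.0, 1.0, 10.0]
width: 0.0432
gripper_force: 40.0
```

```bash
python3 -m jog '[[[0,0,2,0,0,0,36],[0,0,2,0,0,0,36],[0,0,0,0,0,0,62],[0,0,0,0,0,0,62],[0,0,0,0,0,0,62],[0,0,0,0,0,0,62],[0,0,-40,0,0,0,64],[0,0,-90,0,0,0,64],[0,0,-130,0,0,0,64],[-50,0,-150,0,0,0,64],[-50,0,-150,0,0,0,64],[-50,0,-150,0,0,0,64]]]'
python3 - <<'E'
from cups import *
W=frame("w8");p=W.reshape(-1,3);p=p[np.isfinite(p).all(1)]
k=(p[:,2]>.09)&(p[:,2]<.125)&(np.hypot(*(p[:,:2]-[.59,-.051]).T)<.035);print(k.sum(),p[k].mean(0).round(4),np.percentile(p[k,2],[50,80,95]).round(4))
goto([.4433,.1677],.06,0);goto([.4433,.1677],-.01,0)
E
```

```text
t: 38.05
eef_pos: [0.5411, -0.0407, 0.1872]
ee_rot: [3.14, 0.001, -0.192]
force: [0.1, 0.7, -0.2]
width: 0.0643
gripper_force: 0.0
3214 [ 0.5895 -0.0519  0.1082] [0.1083 0.1091 0.1097]
[-135.8 -187.2  126.6] [ 0.002  0.002 -0.192]
[-135.6 -187.3  196.6] [ 0.002  0.002 -0.192]
```

The first cup is home: its top reads 108 mm. Quick check that the others have not moved, then cup 2.

```bash
cat >> cups.py <<'E'
def topc(C):
    cp=camera_params("top");im,D=grab_frame("top");W=cloud(cp,D)
    for c in C:
        c,ph,m,n=fit(W,c,(.006,.022),(.028,.040),(.052,.068,.035,None));print("top",c.round(4),np.degrees(ph).round(1),m.round(2),n)
E
python3 -c "
from cups import *
topc([[.4564,.3022],[.4433,.1677]])"
python3 -m jog '[[[-60,-60,0,0,0,-0.09,64],[-100,-120,10,0,0,-0.19,64],[-136,-187,60,0,0,-0.192,64],[-136,-187,115,0,0,-0.192,64],[-136,-187,126,0,0,-0.192,64],[-136,-187,126,0,0,-0.192,64],[-136,-187,126,0,0,-0.192,64]]]'
```

```text
top [nan nan] nan nan 0
top [0.4461 0.1549] 25.2 0.59 7
t: 39.02
eef_pos: [0.4438, 0.1686, 0.0614]
ee_rot: [3.14, 0.002, 0.0]
force: [-0.1, 0.3, 0.8]
width: 0.064
gripper_force: 0.0cups.py:10: RuntimeWarning: Mean of empty slice.
  k=(p[:,2]>rim[0])&(p[:,2]<rim[1])&(np.hypot(*(p[:,:2]-C).T)<rim[2]);C=p[k][:,:2].mean(0) if rim[3] is None else C
  ret = um.true_divide(
cups.py:12: RuntimeWarning: Mean of empty slice.
  m=np.exp(6j*th).mean();return C,np.angle(m)/6,abs(m),k.sum()
  ret = ret.dtype.type(ret / rcount)
```

Run:
```python
from cups import *
check(0.0)
cp=camera_params("scene");im,D=grab_frame("scene");W=cloud(cp,D)
for c in([.4564,.3022],[.4433,.1677]): print(fit(W,c,(.006,.022),(.028,.040),(.052,.068,.04,None)))
W=frame("w9");print(fit(W,[.4433,.1677],(.006,.022),(.028,.040),(.052,.068,.035,None)))
```

```text
scene [0.4438 0.1676] phase 6.8 0.69 95
wrist [0.4438 0.1676] phase 7.5 0.83 1091
(array([0.45591875, 0.29985675]), np.float64(-0.4861719649417568), np.float64(0.7368542946654377), np.int64(50))
(array([0.44625608, 0.16302135]), np.float64(0.1118235518219846), np.float64(0.6748312076184777), np.int64(51))
(array([0.44443201, 0.16805294]), np.float64(0.12330738317709979), np.float64(0.8407363902533943), np.int64(872))
```

Cup 2 is in place with a phase of 7°. Grasp it and lift.

```bash
python3 -m jog '[[[0,0,40,0,0,0,64],[0,0,62,0,0,0,64],[0,0,71,0,0,0,64],[0,0,71,0,0,0,64],[0,0,71,0,0,0,64],[0,0,71,0,0,0,36],[0,0,71,0,0,0,36],[0,0,71,0,0,0,36],[0,0,71,0,0,0,36],[0,0,71,0,0,0,36],[0,0,30,0,0,0,36],[0,0,-30,0,0,0,36],[0,0,-60,0,0,0,36],[0,0,-60,0,0,0,36],[0,0,-60,0,0,0,36]]]' 40; python3 -c "
from cups import *
goto([.6055,.0628],.08,4.5)"
```

```text
t: 41.1
eef_pos: [0.4422, 0.1681, 0.1199]
ee_rot: [3.14, 0.004, -0.001]
force: [0.7, 0.3, -2.3]
width: 0.0432
gripper_force: 40.0
[163.5 104.1  39.5] [ 0.002  0.004 -0.079]
```

```bash
python3 -m jog '[[[50,35,-5,0,0,-0.03,36],[105,70,-5,0,0,-0.06,36],[163,104,-5,0,0,-0.079,36],[163,104,25,0,0,-0.079,36],[163,104,39,0,0,-0.079,36],[163,104,39,0,0,-0.079,36],[163,104,39,0,0,-0.079,36],[163,104,39,0,0,-0.079,36]]]'; python3 -c "
from cups import *
check(.0895);goto([.6055,.0628],.038,4.5)"
```

```text
t: 42.1
eef_pos: [0.6062, 0.0653, 0.0831]
ee_rot: [3.141, 0.0, 0.08]
force: [-0.1, 0.2, -1.8]
width: 0.0434
gripper_force: 40.0
scene [0.6063 0.0643] phase 11.0 0.76 125
wrist [0.6063 0.0643] phase 11.4 0.82 1706
[-0.9  1.3 44.9] [0.    0.    0.001]
```

```bash
python3 -m jog '[[[-1,1,10,0,0,0,36],[-1,1,18,0,0,0,36],[-1,1,24,0,0,0,36],[-1,1,28,0,0,0,36],[-1,1,32,0,0,0,36],[-1,1,36,0,0,0,36],[-1,1,40,0,0,0,36],[-1,1,43,0,0,0,36],[-1,1,43,0,0,0,36],[-1,1,43,0,0,0,36]]]'
```

```text
t: 43.45
eef_pos: [0.605, 0.0634, 0.0389]
ee_rot: [3.141, 0.002, 0.079]
force: [0.4, -0.1, -2.9]
width: 0.0434
gripper_force: 40.0
```

```bash
python3 -m jog '[[[0,0,2,0,0,0,36],[0,0,3,0,0,0,36],[0,0,3,0,0,0,36],[0,0,3,0,0,0,36]]]';  python3 -m jog '[[[0,0,0,0,0,0,62],[0,0,0,0,0,0,62],[0,0,0,0,0,0,62],[0,0,0,0,0,0,62],[0,0,-40,0,0,0,64],[0,0,-90,0,0,0,64],[0,0,-130,0,0,0,64],[-50,0,-150,0,0,0,64],[-50,0,-150,0,0,0,64],[-50,0,-150,0,0,0,64]]]'
python3 - <<'E'
from cups import *
W=frame("w10");p=W.reshape(-1,3);p=p[np.isfinite(p).all(1)]
for C in([.59,-.051],[.6055,.0628]):
    k=(p[:,2]>.09)&(p[:,2]<.14)&(np.hypot(*(p[:,:2]-C).T)<.035);print(k.sum(),p[k].mean(0).round(4),np.percentile(p[k,2],[50,80,95]).round(4))
print(fit(W,[.621,.1765],(.056,.068),(.028,.045)))
goto([.4564,.3022],.06,-71);goto([.4564,.3022],.15,-71)
E
```

```text
t: 43.95
eef_pos: [0.6052, 0.0634, 0.0383]
ee_rot: [3.141, 0.001, 0.079]
force: [-7.8, 0.3, 16.9]
width: 0.0435
gripper_force: 40.0
t: 45.2
eef_pos: [0.5555, 0.0597, 0.1861]
ee_rot: [3.141, 0.002, 0.079]
force: [-0.2, -0.2, 0.6]
width: 0.0637
gripper_force: 0.0
3470 [ 0.5902 -0.0487  0.1071] [0.1084 0.1093 0.11  ]
3252 [0.6052 0.062  0.1082] [0.1083 0.1091 0.1098]
(array([0.621 , 0.1765]), np.float64(0.4028607753000027), np.float64(0.764520227909937), np.int64(2611))
[ -78.6 -249.9  125.5] [3.000e-03 1.000e-03 1.318e+00]
[ -78.8 -249.8   35.5] [3.000e-03 1.000e-03 1.318e+00]
```

Cup 2 is home too. Go above cup 1.

```bash
python3 -m jog '[[[-15,-30,0,0,0,0.17,64],[-25,-60,5,0,0,0.34,64],[-35,-95,10,0,0,0.51,64],[-45,-130,15,0,0,0.68,64],[-55,-160,20,0,0,0.85,64],[-65,-190,25,0,0,1.02,64],[-72,-220,30,0,0,1.19,64],[-79,-250,40,0,0,1.318,64],[-79,-250,80,0,0,1.318,64],[-79,-250,115,0,0,1.318,64],[-79,-250,125,0,0,1.318,64],[-79,-250,125,0,0,1.318,64],[-79,-250,125,0,0,1.318,64]]]'
python3 - <<'E'
from cups import *
s=arm.get_state();print(s["q"].round(2))
check(0.0)
W=frame("w11");print(fit(W,[.4564,.3022],(.006,.022),(.028,.040),(.052,.068,.035,None)))
E
```

```text
t: 46.88
eef_pos: [0.4576, 0.3032, 0.062]
ee_rot: [3.141, 0.0, -1.239]
force: [0.2, 0.1, 0.2]
width: 0.0639
gripper_force: 0.0
[ 0.94  0.28 -0.44 -0.   -0.85 -0.61]
scene [0.4567 0.3029] phase -27.6 0.68 84
wrist [0.4567 0.3029] phase -29.2 0.82 1050
(array([0.45603333, 0.30199185]), np.float64(-0.4922346260070851), np.float64(0.8250675446517342), np.int64(842))
```

```bash
python3 -m jog '[[[0,0,40,0,0,0,64],[0,0,62,0,0,0,64],[0,0,71,0,0,0,64],[0,0,71,0,0,0,64],[0,0,71,0,0,0,64],[0,0,71,0,0,0,36],[0,0,71,0,0,0,36],[0,0,71,0,0,0,36],[0,0,71,0,0,0,36],[0,0,71,0,0,0,36],[0,0,30,0,0,0,36],[0,0,-30,0,0,0,36],[0,0,-60,0,0,0,36],[0,0,-70,0,0,0,36],[0,0,-70,0,0,0,36]]]' 40; python3 -c "
from cups import *
goto([.621,.1765],.08,-49.7)"
```

```text
t: 48.9
eef_pos: [0.4565, 0.3024, 0.1301]
ee_rot: [3.139, -0.0, -1.24]
force: [-0.5, -0.9, -4.6]
width: 0.0433
gripper_force: 40.0
[ 172.1 -115.8   49.8] [ 0.003  0.    -0.372]
```

```bash
python3 -m jog '[[[10,-5,-40,0,0,-0.05,36],[60,-40,-40,0,0,-0.15,36],[115,-78,-40,0,0,-0.3,36],[172,-116,-40,0,0,-0.372,36],[172,-116,0,0,0,-0.372,36],[172,-116,40,0,0,-0.372,36],[172,-116,49,0,0,-0.372,36],[172,-116,49,0,0,-0.372,36],[172,-116,49,0,0,-0.372,36]]]'; python3 -c "
from cups import *
check(.0895);goto([.621,.1765],.038,-49.7)"
```

```text
t: 50.02
eef_pos: [0.6233, 0.1785, 0.0831]
ee_rot: [3.141, -0.0, -0.866]
force: [0.3, -0.0, -3.1]
width: 0.0434
gripper_force: 40.0
scene [0.6226 0.1778] phase -8.7 0.8 95
wrist [0.6226 0.1778] phase -5.3 0.85 1341
[ 0.   1.9 45.3] [-0.    -0.     0.001]
```

```bash
python3 -m jog '[[[0,2,10,0,0,0,36],[0,2,18,0,0,0,36],[0,2,24,0,0,0,36],[0,2,28,0,0,0,36],[0,2,32,0,0,0,36],[0,2,36,0,0,0,36],[0,2,40,0,0,0,36],[0,2,43,0,0,0,36],[0,2,45,0,0,0,36],[0,2,46,0,0,0,36],[0,2,46,0,0,0,36]]]'
```

```text
t: 51.5
eef_pos: [0.6209, 0.1763, 0.0382]
ee_rot: [3.14, -0.0, -0.867]
force: [-8.3, -1.2, 14.5]
width: 0.0433
gripper_force: 40.0
```

```bash
python3 -m jog '[[[0,0,0,0,0,0,62],[0,0,0,0,0,0,62],[0,0,0,0,0,0,62],[0,0,0,0,0,0,62],[0,0,-40,0,0,0,64],[0,0,-90,0,0,0,64],[0,0,-140,0,0,0,64],[-50,0,-150,0,0,0.0,64],[-70,0,-150,0,0,0,64],[-70,0,-150,0,0,0,64]]]'
python3 - <<'E'
from cups import *
W=frame("w12");p=W.reshape(-1,3);p=p[np.isfinite(p).all(1)]
for C in([.621,.1765],[.6055,.0628],[.59,-.051]):
    k=(p[:,2]>.09)&(p[:,2]<.14)&(np.hypot(*(p[:,:2]-C).T)<.03);print(k.sum(),p[k].mean(0).round(4) if k.sum() else '',np.percentile(p[k,2],[50,80,95]).round(4) if k.sum() else '')
for c in("wrist","scene","top"):
    if c!="wrist": im,D=grab_frame(c);p=cloud(camera_params(c),D).reshape(-1,3);p=p[np.isfinite(p).all(1)]
    k=(p[:,2]>.115)&(p[:,2]<.16)&(np.hypot(*(p[:,:2]-[.597,.277]).T)<.025);print(c,k.sum(),p[k].mean(0).round(3) if k.sum() else '')
u=np.array([.99,-.136]);b=np.array([.597,.278])
goto(b-.055*u,.17,-7.8,(0,0));goto(b-.055*u,.08,-7.8,(0,0));goto(b+.053*u,.08,-7.8,(0,0))
E
```

```text
t: 52.75
eef_pos: [0.5749, 0.2307, 0.1853]
ee_rot: [3.139, 0.001, -0.865]
force: [0.4, -0.4, -0.1]
width: 0.0639
gripper_force: 0.0
3472 [0.6194 0.1768 0.1082] [0.1083 0.1091 0.1097]
3194 [0.6011 0.0702 0.1068] [0.1083 0.1093 0.11  ]
0  
wrist 1008 [0.598 0.274 0.137]
scene 95 [0.598 0.273 0.134]
top 10 [0.592 0.269 0.136]
[-64.4 -10.9  14.8] [ 0.003  0.002 -0.731]
[-64.4 -11.3 104.8] [ 0.003  0.002 -0.731]
[ 16.  -83.3 104.5] [ 0.003  0.002 -0.731]
```

All three cups are home, with tops at 108 mm. Now the lever: shut the fingers and come down in front of the ball.

```bash
python3 -m jog '[[[-20,-3,14,0,0,-0.18,0],[-40,-6,14,0,0,-0.36,0],[-60,-9,14,0,0,-0.54,0],[-64,-11,14,0,0,-0.73,0],[-64,-11,14,0,0,-0.73,0],[-64,-11,14,0,0,-0.73,0],[-64,-11,50,0,0,-0.73,0],[-64,-11,85,0,0,-0.73,0],[-64,-11,105,0,0,-0.73,0],[-64,-11,105,0,0,-0.73,0],[-64,-11,105,0,0,-0.73,0]]]' ; python3 -m jog '[[[15,0,0,0,0,0,0],[30,0,0,0,0,0,0],[42,0,0,0,0,0,0],[54,0,0,0,0,0,0],[66,0,0,0,0,0,0],[78,0,0,0,0,0,0],[90,0,0,0,0,0,0],[98,0,0,0,0,0,0],[104,0,0,0,0,0,0],[104,0,0,0,0,0,0],[104,0,0,0,0,0,0]]]'
```

```text
t: 54.28
eef_pos: [0.5434, 0.2857, 0.0816]
ee_rot: [3.141, 0.001, -0.139]
force: [-0.3, 0.6, 0.5]
width: 0.0005
gripper_force: 0.0
t: 55.65
eef_pos: [0.6458, 0.2715, 0.0806]
ee_rot: [3.14, 0.001, -0.137]
force: [-0.8, 0.9, 0.6]
width: 0.0003
gripper_force: 0.0
```

```bash
python3 -m jog '[[[2,0,0,0,0,0,0],[4,0,0,0,0,0,0],[5,0,0,0,0,0,0],[5,0,0,0,0,0,0]]]' ; python3 -m jog '[[[-30,0,0,0,0,0,0],[-70,0,0,0,0,0,0],[-80,0,-40,0,0,0,0],[-80,0,-100,0,0,0,20],[-130,0,-120,0,0,0,20],[-130,0,-120,0,0,0,20],[-130,0,-120,0,0,0,20]]]'
python3 - <<'E'
from cups import *
for c in("wrist","scene","top"):
    im,D=grab_frame(c);p=cloud(camera_params(c),D).reshape(-1,3);p=p[np.isfinite(p).all(1)]
    if c=="scene": cv2.imwrite("pics/s9.png",cv2.resize(im[110:410,80:480],(800,600),interpolation=2))
    k=(p[:,2]>.118)&(p[:,2]<.16)&(abs(p[:,0]-.64)<.06)&(abs(p[:,1]-.27)<.03);print(c,k.sum(),p[k].mean(0).round(3) if k.sum() else '')
    for C in([.621,.1765],[.6055,.0628],[.59,-.051]):
        k=(p[:,2]>.09)&(p[:,2]<.14)&(np.hypot(*(p[:,:2]-C).T)<.03);print(k.sum(),p[k].mean(0).round(4) if k.sum() else '')
    k=(p[:,2]>.012)&(p[:,2]<.03)&(np.hypot(p[:,0]-.5,p[:,1]+.278)<.1);print("brush",k.sum(),p[k].mean(0).round(3) if k.sum() else '')
E
```

```text
t: 56.15
eef_pos: [0.6475, 0.2711, 0.0801]
ee_rot: [3.139, 0.006, -0.137]
force: [-13.2, 3.2, 4.6]
width: 0.0004
gripper_force: 6.6
t: 57.02
eef_pos: [0.5221, 0.2889, 0.2011]
ee_rot: [3.141, 0.001, -0.137]
force: [-0.1, -0.5, -0.4]
width: 0.0198
gripper_force: 0.0
wrist 629 [0.663 0.27  0.135]
3828 [0.6185 0.1792 0.107 ]
3178 [0.6039 0.0724 0.1051]
0 
brush 0 
scene 91 [0.673 0.263 0.135]
254 [0.6208 0.1704 0.1035]
286 [0.6063 0.0558 0.104 ]
331 [ 0.5909 -0.0574  0.1041]
brush 441 [ 0.488 -0.28   0.016]
top 119 [0.671 0.266 0.138]
318 [0.6171 0.1762 0.1057]
322 [0.6032 0.0614 0.1062]
332 [ 0.5884 -0.0516  0.1062]
brush 370 [ 0.488 -0.278  0.017]
```

View pics/s9.png

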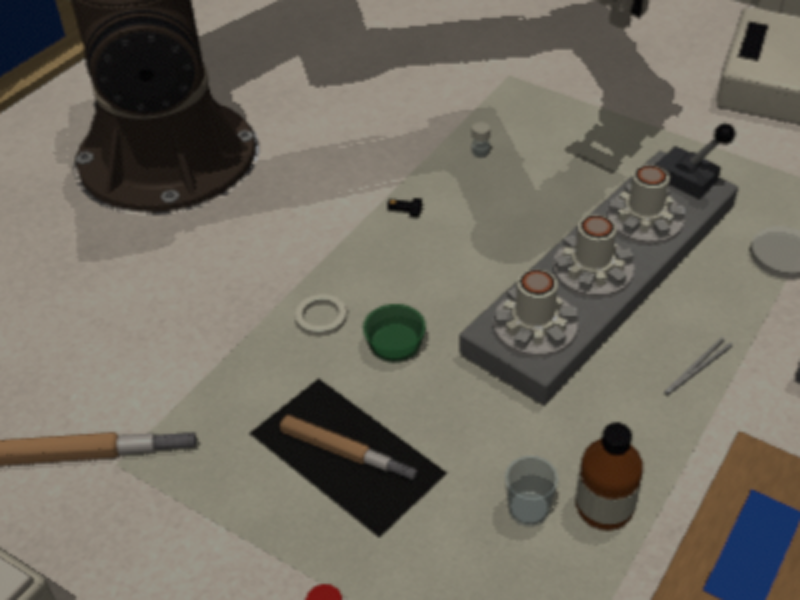

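The picture shows all three cups seated on the drives, at (650,190), (597,240) and (538,297). The lever ball is thrown over to (725,133), the brush lies on the mat, and the beaker and bottle stand. The lever pressed against its stop with 13 N. Handing in.

```bash
python3 -c "
from station import arm
print(arm.job_done())"
```

```text
the job is handed in; nothing more can be done
None
```

The job is handed in (no verdict returned): the brush was dipped, dabbed the three drives left to right and lies back on its mat (bristles now pointing away from the robot), all three cups measure flush on their own drives, the lever is thrown against its stop, and the beaker and bottle stand.

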